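Refit the handle of the lid press and press the lid onto a tub

TASK

Close the tub with the bench lid press: fit the loose red handle fully down onto the press's square shaft, slide the yellow-ended carrier with its tub all the way in under the ram, then press the handle down to its stop so that the green lid goes home, and let the plunger spring back up, leaving the handle on the shaft and the tub standing in the carrier. Let the press do the lid: do not push or grip the tub or its lid with the robot, and leave the other things on the bench where they stand.

Things in the scene. Friction and masses are not known exactly. Their poses are not given: they have to be found in the camera images.
- press: blue C-frame lid press, fixed to the bench. Origin on the bench under the ram's vertical axis; z up; the carrier slides along the press's +x to go in. Base plate 320 x 160 x 12 mm (x -220..+100, y +-80). Column on the -y side (x +-30, y -127..-87, foot to y -135) and overhanging arm (x +-28, y -127..+33), top of both at z 152 mm, underside of the arm at z 128
- plunger (a joint): the press's sprung vertical plunger: 0 = up (rest), 0.030 m = fully down on its stop. About 6 N to start it, 12 N at the stop, plus 5 N for the lid. Below it a black pad (60 mm across) pushes the lid; above it the square shaft carries the handle
- seat (a point): centre of the top face of the plunger's round steel collar (52 mm across), 199 mm above the bench at rest; it moves with the plunger. The brass shaft stands up from here: 16 x 16 mm square, 27 mm high (top 5 mm reduced to 12 x 12), its sides along the press's x and y. A fully fitted handle rests with its underside on this face
- handle: loose red bar handle, 0.17 kg, standing upright on the bench. Origin at the centre of its underside, z up. Dark square hub 36 x 36 mm, z 0..29, with an 18.5 mm square bore from below, 29 mm deep, sides along the handle's x and y (any of the four quarter turns fits); on top the red bar 110 mm (x) x 36 mm (y), z 29..51 mm. Hub and bar are flush at 36 mm across y, so grip across y
- carrier: grey sliding carrier plate, 176 x 112 x 8 mm, 0.3 kg, loose on the press's base between guide rails (2 mm play each side, tops 28 mm above the bench) along the press's x. Origin at its underside, below the nest's centre. Starts 50 to 85 mm short of home, towards the robot; home is against the black rubber stop at the far end, with its origin on the ram's axis
- push_face (a point): centre of the outer (-x) face of the yellow upright push plate at the carrier's near end: plate 80 mm wide, 12 mm thick, from 20 to 85 mm above the bench; this point is 52.5 mm above the bench and 116.5 mm in front of the tub's centre. Push it along the press's +x
- nest (a point): centre of the tub's nest on the carrier, floor 20 mm above the bench, lips 8 mm high
- tub: white plastic tub with a blue band, about 93 mm across, 60 mm high, 0.3 kg, standing loose in the carrier's nest. Origin at the centre of its underside, z up
- lid (a joint): green lid (100 mm across) of the tub: 0 = set on loosely, 0.009 m = all the way on. The press at its stop brings it to about 0.008. Stiff (5 N), stays where it is left
- lid_top (a point): centre of the lid's top face (about 93 mm above the bench when loose, 22 mm below the ram's pad at rest)
- mould: bystander: white plaster two-part mould, 90 x 70 x 71 mm, origin under its centre
- can: bystander: can, 72 mm across, 90 mm high, origin under its centre
- mixing_cup: bystander: white mixing cup, 90 mm across, 80 mm high, origin under its centre
- brush: bystander: brush, 200 mm long along its x, lying close beside the press on its +y side, origin under its centre
- tube: bystander: grey plastic pipe standing on end, 80 mm across, 100 mm high, origin under its centre
- spatula: bystander: spatula, 200 mm long along its x, lying on the -y side, origin under its centre
Things that resemble listed ones, but are neither listed nor needed, are in the scene too. Leave any orange or turquoise look-alike of the carrier alone.

How it is judged:
By the outcome, as a careful person would: the job done as asked, in the order asked, and still so for the second after the job is handed in, with the robot touching nothing.
It also fails if it takes over 72 s, if anything falls off the work surface, if the arm or the gripper's body presses on something with over 40 N, if the wrist force passes 120 N, or if a joint passes its speed limit or range.

ROBOT

A 6-joint arm with a two-finger parallel gripper is mounted at the origin on the work surface. World frame = base frame: x ahead of the robot, y to its left, z up, the work surface at z = 0. Lengths are in mm, angles in degrees, forces in N, time in s.
With the tool pointing down it reaches from about 350 to 875 mm from the base axis. Payload 4.2 kg.
Tool frame: the origin (TCP) lies at the very end of the fingers, on their centre line; the grasp point (between the pads) lies 19 mm behind it; z points along the fingers, y is the line along which they close (so a half turn about z gives the same grasp; the last joint's range is limited). The gripper opens to 85 mm and grips with 20 to 120 N. Pads are 22 mm wide; open, the fingers measure 114 mm over their backs; the gripper's body (76 mm by 85 mm) begins 54 mm behind the grasp point. The pads swing forward as they close: fully open they stand 13 mm farther back than shut.
Start: joints at [-52.735, 22.042, 0.453, 0, -68.411, -14.817], TCP at [238.671, -577.612, 231.312] pointing down, gripper open.
Joint ranges: [-179.83, 179.83], [-69.29, 118.12], [-61.27, 80.66], [-181.25, 117.63], [-171.15, -9.14], [-177.46, 177.46]. Speed limits (degrees/s): [159.86, 159.86, 180, 180, 180, 180].

INTERFACE

Orientations are given as a 3x3 rotation matrix whose columns are the frame's x, y, z axes.
In Python, from cell import robot gives the robot as it stands.
- The arm moves only by the tool step_arm, never from a script. Its argument "commands" is a list of rows, each a list of 6 numbers: the shift along the tool's x, y, z each as a share of 10 cm, from -1 to 1, then the turn, a rotation vector about the tool's x, y, z each as a share of 45 degrees, from -1 to 1. In form: [[dx, dy, dz, rx, ry, rz], ...]. A call has 1 to 10 rows; each row is the pose to reach, as a shift and turn from the pose commanded when the call began, along the tool's axes at that moment; what a row does not reach only later rows make up. A row lasts 1/12 s, in which the tool goes at most 41.7 mm and 7.16 degrees, less where a joint would pass 70% of its speed; a pose out of reach is approached as far as the arm can. A call with a number of a shift or a turn outside -1 to 1 is refused whole. A call with a gripper value outside its range is refused whole. "gripper" is the opening, from 0 (shut) to 1 (fully open), set as the call begins (left out, the last holds). The fingers move at their own pace and stop on an object; "grip_force" is the grip in N (left out, the last holds). Time passes only in rows, so rows that repeat a pose let the fingers close. It gives the time, the measured TCP pose, the force, the opening and the grip force at its end, in the units of the state.
- robot.get_state(): the state, without advancing time (a new reading comes with each control period).
- robot.get_image(name): name is "scene" or "top" or "wrist"; returns the picture (420x560x3 uint8, red, green, blue); there is no depth.
- robot.camera_model(name): a dict with "camera_matrix" (3x3 intrinsics, pixels), "world_from_camera" (4x4, takes a point from camera to world coordinates). Camera axes: x right, y up, looking along -z (the intrinsics and any distortion apply to the point x, -y, -z); pixel columns grow to the right and rows downward; lengths in mm; the calibration is good to about 2 mm. The wrist camera is an equidistant fisheye: a pixel r from the principal point sees the ray r / f radians off the axis. A picture is of the moment at which its call begins: read the wrist's pose just before it. camera_model takes no time and is no camera call; for the wrist camera it gives the pose at the moment of the call.
- robot.finish_job(): hands the job in; it is judged then, once.
The state is a dict: "clock": time; "joint_positions": joint angles; "qd": joint speeds; "effort": joint torques, N m; "tcp_pos": TCP position; "ee_rot": TCP orientation; "contact_force": force on the tool from outside, world axes, zero at the start; "wrist_torque": the same for the moment, N m; "width": finger opening in mm; "grasp_force": force on a finger pad.
Only numpy, scipy, OpenCV 4.12 (cv2) and the standard library are available. Lean on these libraries where they do the work, as an engineer would, in place of code of your own. Each camera call takes 0.05 s, during which the arm holds its last target. There are 200 camera calls.

## Working session

There is one attempt and no reset: what is moved stays moved. The work goes in short steps, Python scripts to look and compute and a tool call to move; the robot and the scene stay as the last step left them, time stands still between calls to the robot, and variables do not carry over. Pictures are saved under pics/ and viewed, at most 10 in all, crops included, and the job is handed in when it is done.

Besides the shell and the picture viewer there is one more tool, called by a JSON object that holds its "method" and its "body". step_arm: Moves the arm, as the interface text tells. Its arguments: {"type":"object","properties":{"commands":{"type":"array"},"gripper":{"type":"number"},"grip_force":{"type":"number"}},"required":["commands"]}

```bash
mkdir -p pics; ls
cat > h.py <<'E'
import numpy as np, cv2
from cell import robot
def cam(n):
    m=robot.camera_model(n); return np.array(m["camera_matrix"]),np.array(m["world_from_camera"]),m
def ray(n,u,v,c=None):
    K,T,_=c or cam(n)
    a=(u-K[0,2])/K[0,0]; b=(v-K[1,2])/K[1,1]
    if n=="wrist":
        r=np.hypot(a,b); d=np.array([np.sin(r)*a/max(r,1e-9),-np.sin(r)*b/max(r,1e-9),-np.cos(r)])
    else: d=np.array([a,-b,-1.])
    return T[:3,3],T[:3,:3]@d
def onz(n,u,v,z,c=None):
    o,d=ray(n,u,v,c); return o+d*(z-o[2])/d[2]
def proj(n,p,c=None):
    K,T,_=c or cam(n); q=T[:3,:3].T@(np.array(p)-T[:3,3]); x,y,z=q[0],-q[1],-q[2]
    if n=="wrist":
        r=np.hypot(x,y); t=np.arctan2(r,z); x,y,z=x/r*t,y/r*t,1
    return np.array([K[0,0]*x/z+K[0,2],K[1,1]*y/z+K[1,2]])
def tri(n1,p1,n2,p2):
    o1,d1=ray(n1,*p1);o2,d2=ray(n2,*p2)
    s=np.linalg.lstsq(np.c_[d1,-d2],o2-o1,rcond=None)[0]
    a=o1+s[0]*d1;b=o2+s[1]*d2; return (a+b)/2,np.linalg.norm(a-b)
def snap(n,f):
    im=np.array(robot.get_image(n))[:,:,::-1].copy(); cv2.imwrite("pics/"+f,im); return im
E
python3 - <<'E'
from h import *
for n in ("scene","top"):
    snap(n,n+"0.png"); m=robot.camera_model(n); print({k:np.round(v,2).tolist() if not isinstance(v,str) else v for k,v in m.items()})
print(robot.get_state())
E
```

```text
pics
{'camera_matrix': [[430.92, 0.0, 285.13], [0.0, 430.92, 207.02], [0.0, 0.0, 1.0]], 'world_from_camera': [[0.21, -0.8, 0.57, 1258.66], [0.98, 0.16, -0.13, -144.75], [0.01, 0.58, 0.81, 1117.35], [0.0, 0.0, 0.0, 1.0]]}
{'camera_matrix': [[491.1, 0.0, 281.43], [0.0, 491.1, 210.35], [0.0, 0.0, 1.0]], 'world_from_camera': [[-0.0, 0.98, -0.19, 218.6], [-1.0, -0.0, 0.0, -8.02], [0.0, 0.19, 0.98, 1767.86], [0.0, 0.0, 0.0, 1.0]]}
{'clock': 0.1, 'joint_positions': array([-5.27349964e+01,  2.20876942e+01,  3.85300551e-01, -2.27274776e-02,
       -6.84101718e+01, -1.48180765e+01]), 'qd': array([-0.02339939, -0.17709601,  0.1883959 ,  0.08615773,  0.02478381,
        0.08154407]), 'effort': array([-3.33402859e-04, -3.93318701e+01,  1.88929439e+01,  4.19786900e+00,
       -2.59979177e-03,  5.25939569e-06]), 'tcp_pos': array([ 238.45944915, -577.15142713,  230.3078033 ]), 'ee_rot': array([[-9.24289409e-01, -3.81691349e-01, -8.96036917e-04],
       [-3.81692373e-01,  9.24287693e-01,  1.78685472e-03],
       [ 1.46168904e-04,  1.99358135e-03, -9.99998002e-01]]), 'contact_force': array([ 0.28099899, -0.10842348,  0.09059544]), 'wrist_torque': array([0.0196235 , 0.01485213, 0.02851746]), 'grasp_force': 0.0, 'width': 85.30724933654005}
```

View pics/scene0.png

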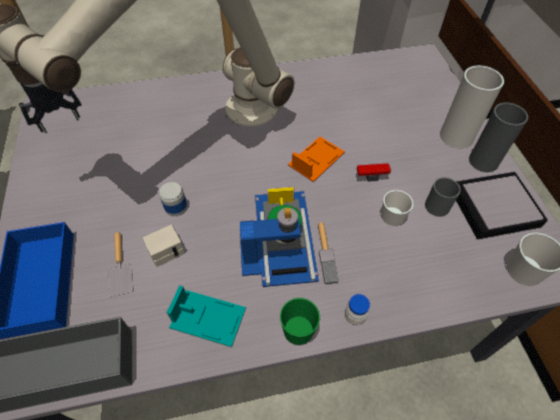

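View pics/top0.png

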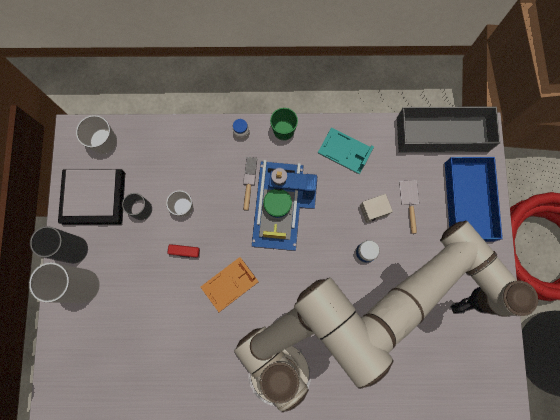

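Both views show the press with the yellow-ended carrier at scene (281,195) / top (274,236). The red handle is at scene (374,171) / top (183,252). The look-alikes are orange at top (230,284) and turquoise at top (346,150). I'll enlarge the press and handle to confirm.

Run:
```python
from h import *
s=cv2.imread("pics/scene0.png");t=cv2.imread("pics/top0.png")
a=cv2.resize(s[150:300,225:405],None,fx=2.2,fy=4*0.55,interpolation=3) # scene
b=cv2.resize(t[150:270,155:335],(396,264),interpolation=3)
c=np.zeros((600,796,3),np.uint8); 
a=cv2.resize(s[160:295,230:330],(400,540),interpolation=3); b=cv2.resize(t[150:258,245:325],(396,535),interpolation=3)
c[:540,:400]=a; c[:535,400:796]=b; cv2.imwrite("pics/crop1.png",c)
def red(im):
    h=cv2.cvtColor(im,cv2.COLOR_BGR2HSV); return cv2.inRange(h,(0,150,70),(6,255,255))|cv2.inRange(h,(174,150,70),(180,255,255))
for n,im,(u0,u1,v0,v1) in(("scene",s,(345,400,155,185)),("top",t,(160,205,240,262))):
    m=np.zeros(im.shape[:2],np.uint8); m[v0:v1,u0:u1]=red(im)[v0:v1,u0:u1]
    c=max(cv2.findContours(m,0,2)[0],key=cv2.contourArea); r=cv2.minAreaRect(c); print(n,r,np.array([onz(n,*p,51) for p in cv2.boxPoints(r)]).round(1).tolist(),onz(n,*r[0],51))
# yellow
for n,im in(("scene",s),("top",t)):
    h=cv2.cvtColor(im,cv2.COLOR_BGR2HSV);m=cv2.inRange(h,(22,150,120),(35,255,255))
    for c in cv2.findContours(m,0,2)[0]:
        if cv2.contourArea(c)>20: r=cv2.minAreaRect(c);print(n,'yel',r,cv2.contourArea(c),np.array([onz(n,*p,85) for p in cv2.boxPoints(r)]).round(1).tolist())
    m=cv2.inRange(h,(100,150,60),(125,255,255))
    for c in cv2.findContours(m,0,2)[0]:
        if cv2.contourArea(c)>500: r=cv2.minAreaRect(c);print(n,'blue',r,np.array([onz(n,*p,12) for p in cv2.boxPoints(r)]).round(1).tolist())
```

```text
scene ((373.4655456542969, 169.08621215820312), (10.54677677154541, 32.969058990478516), 85.2363510131836) [[399.9, 284.1, 51.0], [410.1, 393.7, 51.0], [453.4, 381.0, 51.0], [443.1, 273.4, 51.0]] [426.79209732 332.84805942  51.        ]
top ((183.006103515625, 250.4451141357422), (30.589534759521484, 9.717975616455078), 6.34019136428833) [[407.2, 389.6, 51.0], [441.3, 387.2, 51.0], [428.8, 280.0, 51.0], [394.9, 282.8, 51.0]] [418.01514926 334.87085686  51.        ]
scene yel ((280.9146728515625, 195.8911590576172), (16.336355209350586, 25.309844970703125), 85.60128784179688) 309.5 [[463.6, -22.6, 85.0], [471.6, 54.0, 85.0], [532.2, 44.4, 85.0], [524.1, -30.1, 85.0]]
scene blue ((288.8511962890625, 266.3946838378906), (33.888118743896484, 39.478973388671875), 84.0938491821289) [[636.7, -57.3, 12.0], [646.6, 58.8, 12.0], [754.4, 42.8, 12.0], [744.3, -67.5, 12.0]]
scene blue ((32.79862976074219, 280.5164794921875), (66.22303771972656, 116.29486846923828), 1.1811888217926025) [[747.0, -782.0, 12.0], [369.7, -835.6, 12.0], [415.4, -638.0, 12.0], [785.3, -615.5, 12.0]]
scene blue ((259.29998779296875, 238.39999389648438), (58.59659957885742, 75.8166275024414), 39.09385681152344) [[596.8, -213.7, 12.0], [409.9, -38.1, 12.0], [577.7, 72.9, 12.0], [740.1, -103.0, 12.0]]
top blue ((289.6524353027344, 186.1280517578125), (50.79850387573242, 43.8413200378418), 6.340191841125488) [[587.4, 59.9, 12.0], [752.8, 42.4, 12.0], [730.3, -145.0, 12.0], [565.6, -124.2, 12.0]]
top blue ((475.30694580078125, 198.68276977539062), (85.28770446777344, 45.17674255371094), 85.2363510131836) [[763.2, -637.1, 12.0], [777.0, -806.2, 12.0], [457.4, -803.2, 12.0], [444.6, -639.9, 12.0]]
```

View pics/crop1.png

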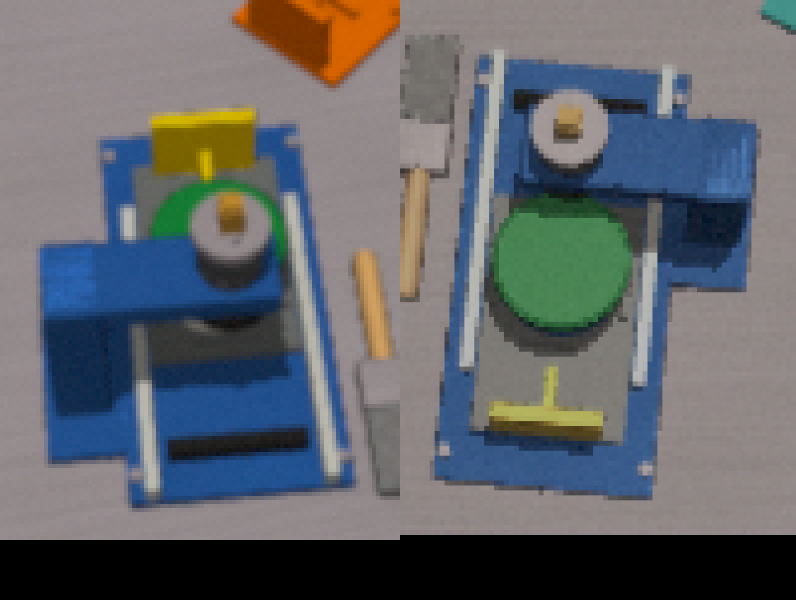

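The crop confirms the right press: yellow plate, green lid, brass square shaft on the collar. In the crop the collar centre is at (569,129) in the top half and (231,226) in the scene half. Next I compute poses from both views.

Run:
```python
from h import *
T=lambda x,y:(245+(x-400)/4.95-.4,150+y/4.954-.4); S=lambda x,y:(230+x/4-.4,160+y/4-.4)
tc=[(480,55),(690,75),(652,498),(433,478)]; sc=[(133,507),(355,487),(297,125),(100,127)]
names="far-left far-right near-right near-left"
tp=np.array([onz("top",*T(*p),12) for p in tc])[:,:2]
print("top base",tp.round(1).tolist(),tp.mean(0))
sp=np.array([onz("scene",*S(*p),12) for p in sc])[:,:2]; print("scene base",sp.round(1).tolist(),sp.mean(0))
for P in(tp,[sp[1],sp[0],sp[3],sp[2]]):
    P=np.array(P); e=(P[0]+P[1]-P[2]-P[3]); w=(P[0]+P[3]-P[1]-P[2]); print("yaw",np.degrees(np.arctan2(e[1],e[0])),np.degrees(np.arctan2(-w[0],w[1])),np.linalg.norm(e)/2,np.linalg.norm(w)/2)
    ya=np.arctan2(e[1],e[0]);print(P.mean(0)+60*np.array([np.cos(ya),np.sin(ya)]))
print("collar",onz("top",*T(569,129),199),onz("scene",*S(231,226),199),tri("top",T(569,129),"scene",S(231,226)))
print("lid",onz("top",*T(562,262),93))
print("push top mid",onz("top",*T(546,408),85),onz("scene",*S(204,115),85))
print("rect handle tri",tri("top",(183,250.4),"scene",(373.5,169.1)))
```

```text
top base [[756.2, 64.9], [739.8, -92.7], [421.8, -60.8], [437.1, 98.0]] [588.72195959   2.34761405]
scene base [[742.9, -90.2], [759.5, 65.0], [439.4, 99.2], [409.5, -57.3]] [587.80961127   4.18192702]
yaw -5.8122633131432995 -5.707932433099067 320.2018295966774 159.00072897716527
[648.41350298  -3.72854001]
yaw -5.856898511245154 -8.478906638387597 328.44051681206753 157.529484618324
[647.49640303  -1.94072676]
collar [647.29679094  -2.39869624 199.        ] [649.40664966  -2.77591993 199.        ] (array([647.91074408,  -2.40862623, 196.74166771]), np.float64(0.036543833130458336))
lid [579.44703827   3.27648648  93.        ]
push top mid [476.82552857  14.85740674  85.        ] [470.04865025  16.1007128   85.        ]
rect handle tri (array([419.35203557, 337.02617622,  41.38594638]), np.float64(0.42315751895728526))
```

{"method": "step_arm", "body": {"commands": [[-1,1,-0.6,0,0,0],[-1,1,-0.6,0,0,0],[-1,1,-0.6,0,0,0],[-1,1,-0.6,0,0,0],[-1,1,-0.6,0,0,0]], "gripper": 1}}

```text
clock: 0.52
tcp_pos: [294.6, -444.5, 294.6]
ee_rot: [[-0.923, -0.386, 0.004], [-0.386, 0.923, -0.003], [-0.003, -0.005, -1.0]]
contact_force: [-0.4, -0.8, 0.4]
width: 85.3
grasp_force: 0.0
```

{"method": "step_arm", "body": {"commands": [[-1,1,0,0,0,0],[-1,1,0,0,0,0],[-1,1,0,0,0,0],[-1,1,0,0,0,0]]}}

```text
clock: 0.85
tcp_pos: [347.5, -313.5, 290.8]
ee_rot: [[-0.923, -0.384, -0.0], [-0.384, 0.923, 0.001], [-0.0, 0.001, -1.0]]
contact_force: [-0.5, -0.0, -0.0]
width: 85.4
grasp_force: 0.0
```

{"method": "step_arm", "body": {"commands": [[-1,1,0,0,0,0],[-1,1,0,0,0,0],[-1,1,0,0,0,0],[-1,1,0,0,0,0]]}}

```text
clock: 1.18
tcp_pos: [402.2, -182.8, 290.9]
ee_rot: [[-0.923, -0.385, -0.0], [-0.385, 0.923, 0.001], [-0.0, 0.001, -1.0]]
contact_force: [-1.1, 0.8, 0.2]
width: 85.3
grasp_force: 0.0
```

{"method": "step_arm", "body": {"commands": [[-1,1,0,0,0,0],[-1,1,0,0,0,0],[-1,1,0,0,0,0],[-1,1,0,0,0,0]]}}

```text
clock: 1.52
tcp_pos: [456.9, -52.0, 290.6]
ee_rot: [[-0.923, -0.385, -0.0], [-0.385, 0.923, 0.0], [0.0, 0.001, -1.0]]
contact_force: [1.0, -1.0, -0.4]
width: 85.7
grasp_force: 0.0
```

{"method": "step_arm", "body": {"commands": [[-1,1,0,0,0,0],[-1,1,0,0,0,0],[-1,1,0,0,0,0],[-1,1,0,0,0,0]]}}

```text
clock: 1.85
tcp_pos: [511.3, 78.9, 290.1]
ee_rot: [[-0.923, -0.384, -0.001], [-0.384, 0.923, -0.0], [0.001, 0.0, -1.0]]
contact_force: [0.7, -1.2, -0.7]
width: 85.6
grasp_force: 0.0
```

{"method": "step_arm", "body": {"commands": [[0,1,0,0,0,0],[0,1,0,0,0,0],[0,1,0,0,0,0],[0,1,0,0,0,0]]}}

```text
clock: 2.18
tcp_pos: [470.7, 170.1, 290.5]
ee_rot: [[-0.923, -0.385, -0.001], [-0.385, 0.923, -0.0], [0.001, 0.0, -1.0]]
contact_force: [0.0, -0.4, 0.4]
width: 85.3
grasp_force: 0.0
```

{"method": "step_arm", "body": {"commands": [[0,1,0,0,0,-0.16],[0,1,0,0,0,-0.32],[0,1,0,0,0,-0.48],[0,1,0,0,0,-0.64],[0,1,0,0,0,-0.8],[0,1,0,0,0,-0.9],[0,1,0,0,0,-0.9],[0,1,0,0,0,-0.9]]}}

```text
clock: 2.85
tcp_pos: [433.8, 259.5, 290.9]
ee_rot: [[-0.458, -0.889, -0.001], [-0.889, 0.458, -0.001], [0.001, 0.0, -1.0]]
contact_force: [0.0, 0.5, 0.2]
width: 85.6
grasp_force: 0.0
```

```bash
python3 -c "
from h import *
s=robot.get_state(); print(s['tcp_pos'],s['ee_rot'],s['joint_positions'],s['clock'])"
```

```text
[433.80317398 259.45657411 290.88447874] [[-4.57747034e-01 -8.89082226e-01 -6.69722765e-04]
 [-8.89081993e-01  4.57747441e-01 -7.00223901e-04]
 [ 9.29120507e-04  2.74913036e-04 -9.99999531e-01]] [ 4.93113332e+01  8.04092628e+00 -1.01034204e+01 -3.09308172e-03
 -7.19110915e+01 -7.65522144e+01] 2.85
```

{"method": "step_arm", "body": {"commands": [[-0.6,0.48,0.6,0,0,-0.16],[-0.6,0.48,0.6,0,0,-0.32],[-0.6,0.48,0.6,0,0,-0.47],[-0.6,0.48,0.6,0,0,-0.47],[-0.6,0.48,0.6,0,0,-0.47],[-0.6,0.48,0.6,0,0,-0.47]]}}

```text
clock: 3.35
tcp_pos: [418.7, 335.1, 232.0]
ee_rot: [[-0.106, -0.994, 0.001], [-0.994, 0.106, 0.0], [-0.001, -0.001, -1.0]]
contact_force: [-0.1, 0.0, 0.4]
width: 85.6
grasp_force: 0.0
```

Run:
```python
from h import *
c=cam("wrist"); print(c[2]); s=robot.get_state(); print(s['tcp_pos'],s['ee_rot'])
im=snap("wrist","w1.png")
h=cv2.cvtColor(im,cv2.COLOR_BGR2HSV); m=cv2.inRange(h,(0,150,60),(6,255,255))|cv2.inRange(h,(174,150,60),(180,255,255))
for k in cv2.findContours(m,0,2)[0]:
    if cv2.contourArea(k)>200:
        r=cv2.minAreaRect(k); P=np.array([onz("wrist",*p,51,c) for p in cv2.boxPoints(r)]); print(r,P.round(1).tolist(),P.mean(0))
```

```text
{'camera_matrix': array([[325.1922621 ,   0.        , 277.03266673],
       [  0.        , 325.1922621 , 212.08956818],
       [  0.        ,   0.        ,   1.        ]]), 'world_from_camera': array([[-9.94338762e-01, -1.00523090e-01, -3.44315833e-02,
         4.09268027e+02],
       [ 1.06256300e-01, -9.41160221e-01, -3.20822438e-01,
         2.52144789e+02],
       [-1.55573692e-04, -3.22664758e-01,  9.46513301e-01,
         3.74409466e+02],
       [ 0.00000000e+00,  0.00000000e+00,  0.00000000e+00,
         1.00000000e+00]])}
[418.6825945  335.05472357 232.04351585] [[-1.06266374e-01 -9.94337299e-01  8.90367569e-04]
 [-9.94337536e-01  1.06266825e-01  4.75866675e-04]
 [-5.67788519e-04 -8.34757268e-04 -9.99999490e-01]]
((277.3403015136719, 185.5072479248047), (32.609642028808594, 99.40303802490234), 1.2188751697540283) [[442.1, 385.6, 51.0], [427.2, 280.5, 51.0], [395.2, 284.6, 51.0], [407.2, 390.2, 51.0]] [417.91689987 335.21231226  51.        ]
```

View pics/w1.png

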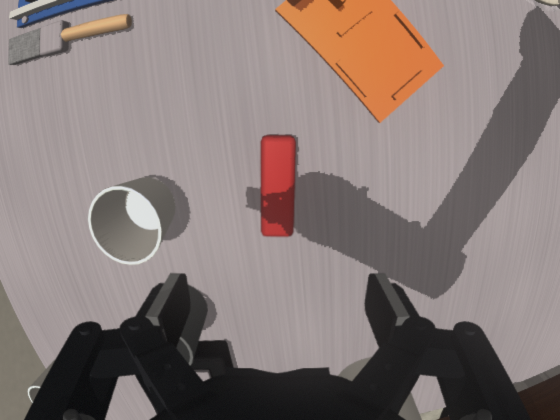

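The wrist view shows the red bar at (277,185) with the gripper square to it, and the cup at (125,225) well clear. Descending to grip.

{"method": "step_arm", "body": {"commands": [[0,0.008,1,0,0,0],[0,0.008,1,0,0,0],[0,0.008,1,0,0,0]]}}

```text
clock: 3.65
tcp_pos: [415.8, 332.8, 128.0]
ee_rot: [[-0.107, -0.994, -0.004], [-0.994, 0.107, -0.003], [0.004, 0.004, -1.0]]
contact_force: [-1.4, -0.1, -0.9]
width: 85.5
grasp_force: 0.0
```

{"method": "step_arm", "body": {"commands": [[0,0,0.4,0,0,0],[0,0,0.8,0,0,0],[0,0,1,0,0,0],[0,0,1,0,0,0]]}}

```text
clock: 3.98
tcp_pos: [415.9, 332.5, 27.9]
ee_rot: [[-0.106, -0.994, -0.005], [-0.994, 0.106, -0.006], [0.007, 0.004, -1.0]]
contact_force: [0.3, 0.7, 0.2]
width: 85.3
grasp_force: 0.0
```

{"method": "step_arm", "body": {"commands": [[0,0,0.17,0,0,0],[0,0,0.17,0,0,0],[0,0,0.17,0,0,0]]}}

```text
clock: 4.23
tcp_pos: [418.1, 335.9, 15.9]
ee_rot: [[-0.104, -0.995, 0.001], [-0.995, 0.104, 0.001], [-0.002, -0.001, -1.0]]
contact_force: [1.2, -0.6, 0.9]
width: 85.4
grasp_force: 0.0
```

{"method": "step_arm", "body": {"commands": [[0,0,0,0,0,0],[0,0,0,0,0,0],[0,0,0,0,0,0],[0,0,0,0,0,0],[0,0,0,0,0,0],[0,0,0,0,0,0],[0,0,0,0,0,0],[0,0,0,0,0,0]], "gripper": 0, "grip_force": 50}}

```text
clock: 4.9
tcp_pos: [417.7, 336.2, 15.4]
ee_rot: [[-0.102, -0.995, 0.001], [-0.995, 0.102, 0.001], [-0.001, -0.001, -1.0]]
contact_force: [-0.7, -1.6, 5.2]
width: 35.2
grasp_force: 50.7
```

{"method": "step_arm", "body": {"commands": [[0,0,-0.3,0,0,0],[0,0,-0.7,0,0,0],[0,0,-1,0,0,0],[0,0,-1,0,0,0]]}}

```text
clock: 5.23
tcp_pos: [419.9, 338.8, 120.6]
ee_rot: [[-0.101, -0.995, 0.008], [-0.995, 0.101, 0.009], [-0.01, -0.007, -1.0]]
contact_force: [-0.1, 0.1, -1.1]
width: 35.6
grasp_force: 50.7
```

{"method": "step_arm", "body": {"commands": [[0,0,-0.4,0,0,0],[0.2,-0.3,-0.7,0,0,0],[0.5,-0.63,-1,0,0,0],[0.5,-0.63,-1,0,0,0],[0.5,-0.63,-1,0,0,0]]}}

```text
clock: 5.65
tcp_pos: [477.0, 278.3, 216.6]
ee_rot: [[-0.106, -0.994, 0.004], [-0.994, 0.106, 0.003], [-0.003, -0.003, -1.0]]
contact_force: [1.0, 0.1, -1.7]
width: 35.6
grasp_force: 50.9
```

{"method": "step_arm", "body": {"commands": [[0.3,-0.35,-0.4,0,0,0],[0.5,-0.7,-0.55,0,0,0],[0.8,-1,-0.55,0,0,0],[0.8,-1,-0.55,0,0,0],[0.8,-1,-0.55,0,0,0]]}}

```text
clock: 6.07
tcp_pos: [567.4, 187.4, 267.8]
ee_rot: [[-0.107, -0.994, -0.002], [-0.994, 0.107, -0.001], [0.001, 0.002, -1.0]]
contact_force: [-0.2, -0.3, -2.9]
width: 35.5
grasp_force: 51.1
```

{"method": "step_arm", "body": {"commands": [[0.3,-0.35,0,0,0,0],[0.5,-0.7,0,0,0,0],[0.83,-1,0,0,0,0],[0.83,-1,0,0,0,0],[0.83,-1,0,0,0,0],[0.83,-1,0,0,0,0]]}}

```text
clock: 6.57
tcp_pos: [655.9, 97.3, 267.1]
ee_rot: [[-0.103, -0.995, -0.004], [-0.995, 0.103, -0.0], [0.001, 0.004, -1.0]]
contact_force: [-0.7, 1.0, -1.3]
width: 35.7
grasp_force: 51.2
```

Run:
```python
from h import *
c=cam("wrist"); s=robot.get_state(); print(s['tcp_pos'],s['ee_rot'],s['width'])
im=snap("wrist","w2.png"); print(proj("wrist",[648,-2.6,199],c),proj("wrist",[648,-2.6,226],c),proj("wrist",s['tcp_pos'],c))
```

```text
[655.92844884  97.29803033 267.12292657] [[-1.03153142e-01 -9.94658231e-01 -3.79907112e-03]
 [-9.94665229e-01  1.03155107e-01 -3.24392833e-04]
 [ 7.14553588e-04  3.74534180e-03 -9.99992731e-01]] 35.65505274757205
[271.90273412  79.59390304] [271.36367673  75.7803144 ] [276.02018455 277.67057382]
```

View pics/w2.png

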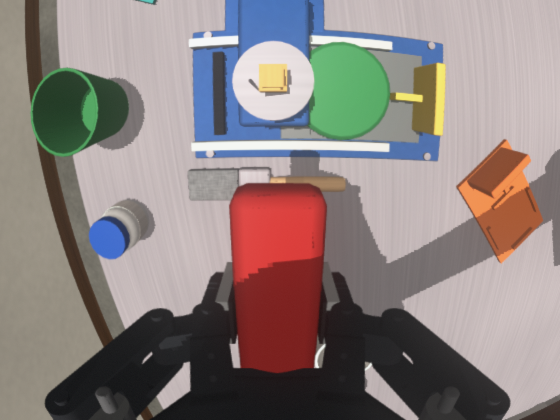

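The wrist view shows the collar at (273,82) with the brass shaft at (272,76), the held bar centred near column 279, and the carrier's yellow plate at (430,98). Measuring the offsets now.

Run:
```python
from h import *
c=cam("wrist"); s=robot.get_state(); p=s['tcp_pos'];R=s['ee_rot']; im=cv2.imread("pics/w2.png")
h=cv2.cvtColor(im,cv2.COLOR_BGR2HSV)
m=cv2.inRange(h,(15,120,110),(32,255,255)); m[:, :250]=0; m[:,295:]=0; m[110:]=0
k=max(cv2.findContours(m,0,1)[0],key=cv2.contourArea); r=cv2.minAreaRect(k); print("shaft",r,onz("wrist",*r[0],226,c))
B=np.array([onz("wrist",*q,226,c) for q in cv2.boxPoints(r)]);print(B.round(1).tolist())
# collar: light low-sat region
m=cv2.inRange(h,(0,0,110),(180,60,255))|m; mm=np.zeros_like(m); cv2.circle(mm,(273,82),46,255,-1); m&=mm
m=cv2.morphologyEx(m,cv2.MORPH_OPEN,np.ones((5,5)))
k=max(cv2.findContours(m,0,1)[0],key=cv2.contourArea); e=cv2.fitEllipse(cv2.convexHull(k)); print("collar",e)
pts=np.array([onz("wrist",*q[0],199,c) for q in cv2.convexHull(k)])[:,:2].astype(np.float32); print(cv2.fitEllipse(pts),cv2.minEnclosingCircle(pts))
# red bar
m=cv2.inRange(h,(0,150,60),(6,255,255))|cv2.inRange(h,(174,150,60),(180,255,255))
k=max(cv2.findContours(m,0,1)[0],key=cv2.contourArea)[:,0]
zt=p[2]-15.4+51
W=np.array([onz("wrist",*q,zt,c) for q in k]); L=(W-p)@R; print("bar in tool x max",L[:,0].max())
for lo,hi in((5,15),(20,30),(35,45)):
    q=L[(L[:,0]>lo)&(L[:,0]<hi)]; print(lo,q[q[:,1]>0][:,1].mean(),q[q[:,1]<0][:,1].mean())
# yellow plate
m=cv2.inRange(h,(22,150,120),(35,255,255)); m[:,:380]=0
k=max(cv2.findContours(m,0,1)[0],key=cv2.contourArea); print("plate@85",np.array([onz("wrist",*q,85,c) for q in cv2.boxPoints(cv2.minAreaRect(k))]).round(1).tolist())
# base edges
m=cv2.inRange(h,(100,150,50),(125,255,255)); 
for y in range(60,160,20):
    x=np.where(m[y])[0]; print(y,x.min(),x.max(),onz("wrist",x.min(),y,12,c).round(1),onz("wrist",x.max(),y,12,c).round(1))
for x in (225,250,280,320,360,400,425):
    y=np.where(m[:200,x])[0].max(); print(x,y,onz("wrist",x,y,12,c).round(1))
```

```text
shaft ((283.9669494628906, 78.52919006347656), (2.9941580295562744, 19.02537727355957), 3.5763344764709473) [6.41260788e+02 1.76774819e-01 2.26000000e+02]
[[643.0, 5.4, 226.0], [641.2, -5.3, 226.0], [639.6, -5.1, 226.0], [641.3, 5.7, 226.0]]
collar ((273.0693664550781, 80.376953125), (79.80945587158203, 82.2098159790039), 94.8219223022461)
((647.383056640625, -1.7430250644683838), (52.22914123535156, 52.620365142822266), 34.052162170410156) ((647.52978515625, -1.6197658777236938), 26.398162841796875)
bar in tool x max 56.36217347483762
5 17.260429493491895 -15.989039424366798
20 17.162981398053947 -15.871009149096592
35 17.20292768351073 -15.722133432730576
plate@85 [[475.4, 2.0, 85.0], [475.4, 2.0, 85.0], [475.4, 2.0, 85.0], [475.4, 2.0, 85.0]]Traceback (most recent call last):
  File "<stdin>", line 25, in <module>
    return umr_minimum(a, axis, None, out, keepdims, initial, where)
ValueError: zero-size array to reduction operation minimum which has no identity
```

{"method": "step_arm", "body": {"commands": [[0.3,0,0,0,0,0],[0.6,-0.02,0,0,0,0],[0.9,-0.023,0,0,0,0],[0.984,-0.023,0,0,0,0],[0.984,-0.023,0,0,0,0],[0.984,-0.023,0,0,0,0],[0.984,-0.023,0,0,0,0],[0.984,-0.023,0,0,0,0]]}}

```text
clock: 7.28
tcp_pos: [649.0, 0.3, 269.3]
ee_rot: [[-0.101, -0.995, 0.0], [-0.995, 0.101, 0.0], [-0.0, -0.0, -1.0]]
contact_force: [-0.5, -0.2, -2.4]
width: 35.5
grasp_force: 51.2
```

Run:
```python
from h import *
s=robot.get_state(); R=s['ee_rot']; print(s['tcp_pos'],R[:,0],R[:,1],"to go mm",R.T@(np.array([648.1,-0.8,267])-s['tcp_pos']),s['contact_force'])
```

```text
[6.49041513e+02 3.37234783e-01 2.69325994e+02] [-1.00739260e-01 -9.94912813e-01 -3.09173938e-04] [-9.94912854e-01  1.00739293e-01 -9.19050409e-05] to go mm [1.2270159  0.8223728  2.32553944] [-0.50679118 -0.22387449 -2.41777861]
```

{"method": "step_arm", "body": {"commands": [[0.012,0.008,0.08,0,0,0],[0.012,0.008,0.16,0,0,0],[0.012,0.008,0.24,0,0,0],[0.012,0.008,0.24,0,0,0],[0.012,0.008,0.24,0,0,0]]}}

```text
clock: 7.7
tcp_pos: [647.8, -2.5, 244.0]
ee_rot: [[-0.103, -0.995, -0.002], [-0.995, 0.103, -0.001], [0.001, 0.002, -1.0]]
contact_force: [0.3, 0.5, -0.7]
width: 35.3
grasp_force: 51.2
```

{"method": "step_arm", "body": {"commands": [[0,0,0.03,0,0,0],[0,0,0.06,0,0,0],[0,0,0.08,0,0,0],[0,0,0.08,0,0,0]]}}

```text
clock: 8.03
tcp_pos: [648.0, -2.6, 236.7]
ee_rot: [[-0.103, -0.995, -0.001], [-0.995, 0.103, 0.0], [0.0, 0.001, -1.0]]
contact_force: [-0.1, 0.4, -1.8]
width: 35.5
grasp_force: 51.2
```

{"method": "step_arm", "body": {"commands": [[-0.015,0,0.0,0,0,0],[-0.015,0,0,0,0,0],[-0.015,0,0.02,0,0,0],[-0.015,0,0.04,0,0,0],[-0.015,0,0.06,0,0,0],[-0.015,0,0.06,0,0,0]]}}

```text
clock: 8.53
tcp_pos: [648.8, -1.0, 232.0]
ee_rot: [[-0.103, -0.995, 0.002], [-0.995, 0.103, 0.0], [-0.0, -0.002, -1.0]]
contact_force: [-0.9, 1.3, 3.5]
width: 35.4
grasp_force: 51.6
```

{"method": "step_arm", "body": {"commands": [[0,0,0.03,0,0,0],[0,0,0.06,0,0,0],[0,0,0.06,0,0,0]]}}

```text
clock: 8.78
tcp_pos: [648.7, -1.0, 225.4]
ee_rot: [[-0.103, -0.995, 0.001], [-0.995, 0.103, 0.0], [-0.0, -0.001, -1.0]]
contact_force: [-0.1, 0.8, 3.5]
width: 35.3
grasp_force: 51.9
```

Run:
```python
from h import *
s=robot.get_state(); print(s['tcp_pos'],s['contact_force'],s['wrist_torque'])
```

```text
[648.74046451  -0.96771357 225.36987265] [-0.05979726  0.8096561   3.48854814] [ 0.25399719 -0.03153246 -0.02007889]
```

Run:
```python
from h import *
im=snap("scene","s2.png"); print(proj("scene",[648,-2,199]),proj("scene",[648,-2,210]))
cv2.imwrite("pics/s2c.png",cv2.resize(im[170:260,235:335],(800,600) if 0 else (660,594),interpolation=3))
```

```text
[287.52995168 215.60850011] [287.58437114 213.18480783]
```

View pics/s2c.png

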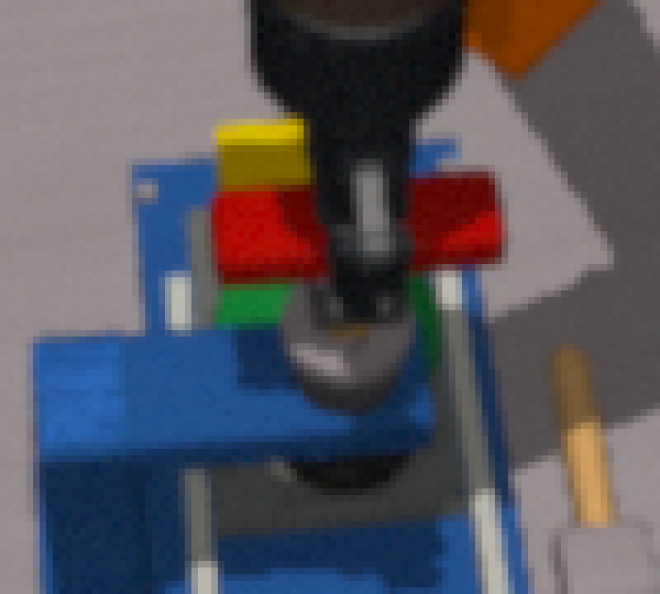

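The crop shows the collar rim at crop (350,372), which means the plunger is still at rest. A sliver of brass shows at (350,330) below the hub, so the bore is on the shaft and I can go on down.

{"method": "step_arm", "body": {"commands": [[0,0,0.03,0,0,0],[0,0,0.06,0,0,0],[0,0,0.09,0,0,0],[0,0,0.09,0,0,0],[0,0,0.09,0,0,0]]}}

```text
clock: 9.25
tcp_pos: [648.8, -1.0, 217.0]
ee_rot: [[-0.103, -0.995, 0.001], [-0.995, 0.103, -0.0], [-0.0, -0.001, -1.0]]
contact_force: [-0.5, 1.6, 6.5]
width: 35.7
grasp_force: 52.1
```

{"method": "step_arm", "body": {"commands": [[0,0,0.01,0,0,0],[0,0,0.02,0,0,0],[0,0,0.02,0,0,0]]}}

```text
clock: 9.5
tcp_pos: [648.8, -1.0, 215.1]
ee_rot: [[-0.103, -0.995, 0.002], [-0.995, 0.103, -0.0], [-0.0, -0.002, -1.0]]
contact_force: [-0.5, 1.6, 5.9]
width: 35.6
grasp_force: 52.1
```

{"method": "step_arm", "body": {"commands": [[0,0,0.02,0,0,0],[0,0,0.03,0,0,0],[0,0,0.03,0,0,0]]}}

```text
clock: 9.75
tcp_pos: [648.8, -1.0, 212.7]
ee_rot: [[-0.102, -0.995, 0.002], [-0.995, 0.102, -0.0], [-0.0, -0.002, -1.0]]
contact_force: [-0.9, 1.0, 7.1]
width: 35.5
grasp_force: 52.4
```

{"method": "step_arm", "body": {"commands": [[0,0,-0.02,0,0,0],[0,0,-0.02,0,0,0],[0,0,-0.02,0,0,0],[0,0,-0.02,0,0,0],[0,0,-0.02,0,0,0],[0,0,-0.02,0,0,0]], "gripper": 0.7}}

```text
clock: 10.25
tcp_pos: [648.2, -1.1, 212.7]
ee_rot: [[-0.103, -0.995, -0.001], [-0.995, 0.103, -0.0], [0.0, 0.001, -1.0]]
contact_force: [0.2, 0.3, 0.4]
width: 59.8
grasp_force: 0.0
```

{"method": "step_arm", "body": {"commands": [[0,0,-0.3,0,0,0],[0,0,-0.6,0,0,0],[0,0,-1,0,0,0],[0,0,-1,0,0,0],[-0.3,0,-1,0,0,0],[-0.6,0,-1,0,0,0],[-1,0,-1,0,0,0],[-1,0,-1,0,0,0]]}}

```text
clock: 10.92
tcp_pos: [659.0, 103.9, 312.2]
ee_rot: [[-0.098, -0.995, -0.0], [-0.995, 0.098, 0.001], [-0.001, 0.0, -1.0]]
contact_force: [-0.3, -1.3, -0.4]
width: 59.7
grasp_force: 0.0
```

Run:
```python
from h import *
c=cam("wrist");s=robot.get_state(); print(s['tcp_pos'],s['contact_force'],s['wrist_torque'])
im=snap("wrist","w3.png"); sc=snap("scene","s3.png"); 
o=np.zeros((594,800,3),np.uint8); o[:,:396]=cv2.resize(sc[170:260,260:320],(396,594),interpolation=3); o[:390,400:]=cv2.resize(im[20:215,170:370],(400,390),interpolation=3)
cv2.imwrite("pics/c3.png",o)
h=cv2.cvtColor(im,cv2.COLOR_BGR2HSV); m=cv2.inRange(h,(0,150,60),(6,255,255))|cv2.inRange(h,(174,150,60),(180,255,255)); 
k=max(cv2.findContours(m,0,1)[0],key=cv2.contourArea); r=cv2.minAreaRect(k); P=np.array([onz("wrist",*q,250,c) for q in cv2.boxPoints(r)]); print(r,P.round(1).tolist(),P.mean(0),[np.linalg.norm(P[i]-P[i-1]) for i in (0,1)])
```

```text
[658.97631597 103.884109   312.15505617] [-0.30164169 -1.28382373 -0.44117664] [-0.07404301  0.00552674 -0.02823516]
((275.5, 91.0), (158.0, 65.0), 90.0) [[665.2, -41.6, 250.0], [625.3, -37.6, 250.0], [634.5, 63.9, 250.0], [676.0, 59.8, 250.0]] [650.27061053  11.12656846 250.        ] [np.float64(101.88937802713959), np.float64(40.08650057938198)]
```

View pics/c3.png

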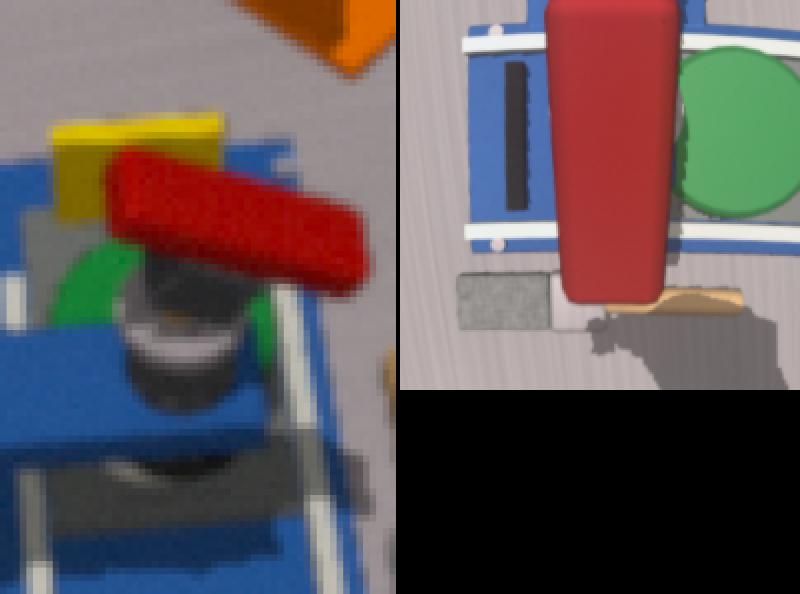

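The view shows the handle hung up on the shaft, tilted with its +y end low and brass still visible underneath. I'll measure the tilt before mending it.

Run:
```python
from h import *
a,ea=tri("wrist",(275.5,13),"scene",(277.5,196)); b,eb=tri("wrist",(276,169),"scene",(314.5,206.5))
print(a,ea,b,eb,np.linalg.norm(a-b)); d=b-a; print("tilt",np.degrees(np.arcsin(d[2]/np.linalg.norm(d))))
im=cv2.imread("pics/w3.png");h=cv2.cvtColor(im,cv2.COLOR_BGR2HSV); m=cv2.inRange(h,(0,150,60),(6,255,255))|cv2.inRange(h,(174,150,60),(180,255,255))
for v in (25,60,95,130,160): x=np.where(m[v,200:340])[0]+200; print(v,x.min(),x.max())
```

```text
[646.53488573 -29.29581306 289.87557887] 3.842686156793948 [654.89550765  63.70888042 229.54246033] 4.5598361267046545 111.17489914316093
tilt -32.86670948060514
25 244 308
60 245 307
95 247 305
130 250 303
160 252 300
```

{"method": "step_arm", "body": {"commands": [[0,0,0,0,0.15,0],[0,0,0,0,0.3,0],[0,0,0,0,0.45,0],[0.2,0,0,0,0.6,0],[0.4,0.01,0.1,0,0.73,0],[0.6,0.017,0.2,0,0.73,0],[0.742,0.017,0.32,0,0.73,0],[0.742,0.017,0.32,0,0.73,0],[0.742,0.017,0.32,0,0.73,0],[0.742,0.017,0.32,0,0.73,0]], "gripper": 0.85}}

```text
clock: 11.85
tcp_pos: [649.8, 24.3, 282.3]
ee_rot: [[-0.088, -0.995, -0.055], [-0.836, 0.104, -0.539], [0.542, -0.002, -0.84]]
contact_force: [-0.4, 0.9, -0.1]
width: 72.9
grasp_force: 0.0
```

Run:
```python
from h import *
c=cam("wrist");s=robot.get_state(); R=s['ee_rot']; print(s['tcp_pos'],R.round(3).tolist(),s['joint_positions'].round(1))
sc=snap("scene","s4.png"); im=snap("wrist","w4.png"); o=np.zeros((594,800,3),np.uint8); o[:,:396]=cv2.resize(sc[150:260,250:330],(396,594),interpolation=3); o[:300,400:]=cv2.resize(im,(400,300))
cv2.imwrite("pics/c4.png",o)
h=cv2.cvtColor(im,cv2.COLOR_BGR2HSV); m=cv2.inRange(h,(0,150,60),(6,255,255))|cv2.inRange(h,(174,150,60),(180,255,255)); 
k=max(cv2.findContours(m,0,1)[0],key=cv2.contourArea); r=cv2.minAreaRect(k)
# intersect with plane 24mm beyond tcp along tool z
def onp(u,v,d):
    o,e=ray("wrist",u,v,c); n=R[:,2]; P=o+e*((s['tcp_pos']+d*n-o)@n)/(e@n); return R.T@(P-s['tcp_pos'])
for d in(14,24,34):print(d,[onp(*q,d).round(1).tolist() for q in cv2.boxPoints(r)])
```

```text
[649.79972721  24.3093567  282.30139003] [[-0.088, -0.995, -0.055], [-0.836, 0.104, -0.539], [0.542, -0.002, -0.84]] [ 27.4  28.2   1.3  27.2 -83.3 -41.5]
14 [[48.3, -17.3, 14.0], [48.3, 13.8, 14.0], [-58.9, 17.6, 14.0], [-59.1, -22.3, 14.0]]
24 [[46.1, -18.4, 24.0], [46.1, 14.7, 24.0], [-68.0, 18.7, 24.0], [-68.2, -23.8, 24.0]]
34 [[43.9, -19.5, 34.0], [43.8, 15.5, 34.0], [-77.0, 19.8, 34.0], [-77.3, -25.2, 34.0]]
```

View pics/c4.png

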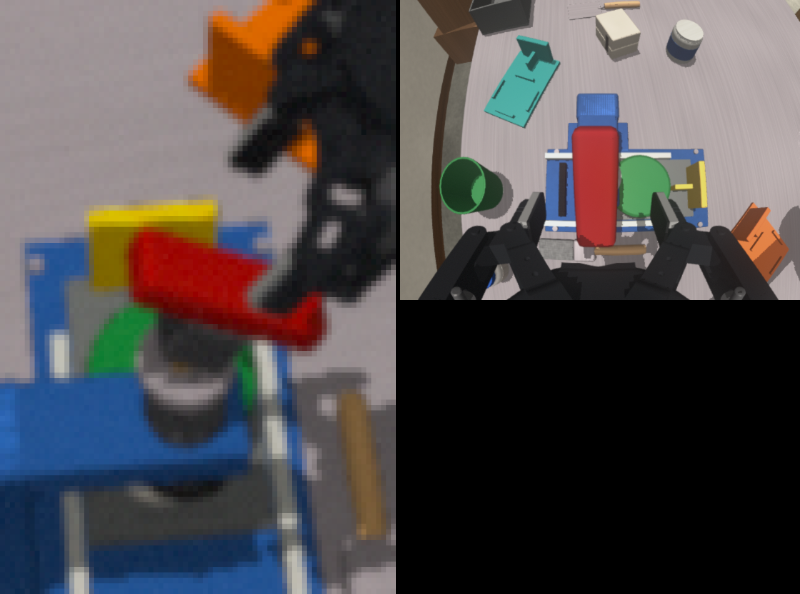

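{"method": "step_arm", "body": {"commands": [[-0.09,-0.02,0,0,0,0],[-0.09,-0.02,0.15,0,0,0],[-0.09,-0.02,0.3,0,0,0],[-0.09,-0.02,0.45,0,0,0],[-0.09,-0.02,0.55,0,0,0],[-0.09,-0.02,0.55,0,0,0],[-0.09,-0.02,0.55,0,0,0]]}}

```text
clock: 12.53
tcp_pos: [649.3, 2.7, 230.2]
ee_rot: [[-0.086, -0.995, -0.056], [-0.835, 0.102, -0.54], [0.543, 0.0, -0.84]]
contact_force: [-0.2, -0.3, 0.7]
width: 72.5
grasp_force: 0.0
```

{"method": "step_arm", "body": {"commands": [[0,0,0,0,0,0],[0,0,0,0,0,0],[0,0,0,0,0,0],[0,0,0,0,0,0],[0,0,0,0,0,0],[0,0,0,0,0,0],[0,0,0,0,0,0]], "gripper": 0, "grip_force": 80}}

```text
clock: 13.12
tcp_pos: [649.5, 2.9, 230.8]
ee_rot: [[-0.087, -0.995, -0.054], [-0.836, 0.102, -0.539], [0.542, -0.001, -0.84]]
contact_force: [-0.2, 1.9, 1.6]
width: 35.0
grasp_force: 79.6
```

Run:
```python
from h import *
c=cam("wrist");s=robot.get_state(); R=s['ee_rot']; print(s['tcp_pos'],R.round(3).tolist(),s['contact_force'],s['width'],s['grasp_force'])
im=snap("wrist","w5.png")
h=cv2.cvtColor(im,cv2.COLOR_BGR2HSV); m=cv2.inRange(h,(0,150,60),(6,255,255))|cv2.inRange(h,(174,150,60),(180,255,255)); 
k=max(cv2.findContours(m,0,1)[0],key=cv2.contourArea)[:,0]; print(k.min(0),k.max(0))
for v in range(k[:,1].min()+8,k[:,1].max(),30):
    x=np.where(m[v,180:380])[0]+180; a,b=ray("wrist",x.min(),v,c)[1],ray("wrist",x.max(),v,c)[1]
    a/=np.linalg.norm(a);b/=np.linalg.norm(b); dist=34/np.linalg.norm(a-b); P=c[1][:3,3]+dist*(a+b)/2; print(v,x.min(),x.max(),(R.T@(P-s['tcp_pos'])).round(1))
```

```text
[649.4840202    2.92410759 230.7835326 ] [[-0.087, -0.995, -0.054], [-0.836, 0.102, -0.539], [0.542, -0.001, -0.84]] [-0.23268903  1.91981704  1.56810833] 34.95904279719078 79.61033665571449
[230 183] [323 372]
191 235 318 [ 48.8   0.3 -14.3]
221 231 323 [ 41.7   0.5 -30.4]
251 232 322 [ 30.2   0.5 -32.1]
281 234 320 [ 16.9   0.5 -31.9]
311 236 318 [  2.5   0.5 -32.6]
341 239 316 [-14.2   0.7 -32.6]
371 267 287 [-336.1    0.8  251.5]
```

{"method": "step_arm", "body": {"commands": [[0,0,-0.1,0,0,0],[0,0,-0.25,0,0,0],[0,0,-0.4,0,0,0],[0,0,-0.5,0,0,0],[0,0,-0.5,0,-0.15,0],[0,0,-0.5,0,-0.3,0],[0,0,-0.5,0,-0.45,0],[0,0,-0.5,0,-0.6,0],[0,0,-0.5,0,-0.725,0],[0,0,-0.5,0,-0.725,0]]}}

```text
clock: 14.0
tcp_pos: [651.8, 26.9, 274.4]
ee_rot: [[-0.107, -0.994, 0.002], [-0.994, 0.107, 0.001], [-0.001, -0.002, -1.0]]
contact_force: [0.2, -0.4, -0.3]
width: 35.1
grasp_force: 79.8
```

{"method": "step_arm", "body": {"commands": [[-0.3,0,0,0,0,0],[-0.55,0,0,0,0,0],[-0.55,0,0,0,0,0],[-0.55,0,0,0,0,0],[-0.55,0,0,0,0,0],[-0.55,0,0,0,0,0],[-0.55,0,0,0,0,0]]}}

```text
clock: 14.58
tcp_pos: [657.2, 83.6, 271.9]
ee_rot: [[-0.103, -0.995, -0.001], [-0.995, 0.103, -0.004], [0.005, 0.001, -1.0]]
contact_force: [0.7, -0.3, -2.2]
width: 35.0
grasp_force: 79.8
```

```bash
cat > m.py <<'E'
from h import *
def red(im):
    h=cv2.cvtColor(im,cv2.COLOR_BGR2HSV); return cv2.inRange(h,(0,150,60),(6,255,255))|cv2.inRange(h,(174,150,60),(180,255,255))
def bar(im,c,p,R):
    m=red(im);k=max(cv2.findContours(m,0,1)[0],key=cv2.contourArea)[:,0]; print(k.min(0),k.max(0))
    for v in range(k[:,1].min()+8,k[:,1].max(),30):
        x=np.where(m[v,180:380])[0]+180; a,b=ray("wrist",x.min(),v,c)[1],ray("wrist",x.max(),v,c)[1]
        a/=np.linalg.norm(a);b/=np.linalg.norm(b); dist=34/np.linalg.norm(a-b); P=c[1][:3,3]+dist*(a+b)/2; print(v,(R.T@(P-p)).round(1))
    o,e=ray("wrist",(k[:,0].min()+k[:,0].max())/2,k[:,1].min(),c); n=R[:,2]
    for d in(-32,-36): P=o+e*((p+d*n-o)@n)/(e@n); print("front edge x",(R.T@(P-p))[0])
def collar(im,c,u,v,z=199):
    h=cv2.cvtColor(im,cv2.COLOR_BGR2HSV); m=cv2.inRange(h,(0,0,110),(180,60,255))|cv2.inRange(h,(12,90,90),(32,255,255)); mm=np.zeros_like(m); cv2.circle(mm,(int(u),int(v)),46,255,-1); m&=mm
    m=cv2.morphologyEx(m,cv2.MORPH_OPEN,np.ones((5,5)))
    k=max(cv2.findContours(m,0,1)[0],key=cv2.contourArea)
    pts=np.array([onz("wrist",*q[0],z,c) for q in cv2.convexHull(k)])[:,:2].astype(np.float32); return cv2.fitEllipse(pts)
E
python3 - <<'E'
from m import *
c=cam("wrist");s=robot.get_state(); R=s['ee_rot'];p=s['tcp_pos']; print(p,R.round(4).tolist(),s['contact_force'])
im=snap("wrist","w6.png"); bar(im,c,p,R); u=proj("wrist",[648,-2,199],c); print(u,collar(im,c,*u))
E
```

```text
[657.24599565  83.57329505 271.91382566] [[-0.1034, -0.9946, -0.001], [-0.9946, 0.1034, -0.0044], [0.0045, 0.0005, -1.0]] [ 0.70133149 -0.28117807 -2.15786298]
[230 185] [324 372]
193 [ 49.    0.7 -17.6]
223 [ 41.1   0.5 -30.7]
253 [ 29.    0.7 -31.2]
283 [ 16.3   0.5 -32.4]
313 [  2.    0.5 -33. ]
343 [-14.9   0.7 -33.1]
front edge x 55.80917953744858
front edge x 56.80784981590692
[276.64050266 101.8637268 ] ((647.3657836914062, -2.4407997131347656), (51.94846725463867, 52.31651306152344), 55.34452819824219)
```

View pics/w6.png

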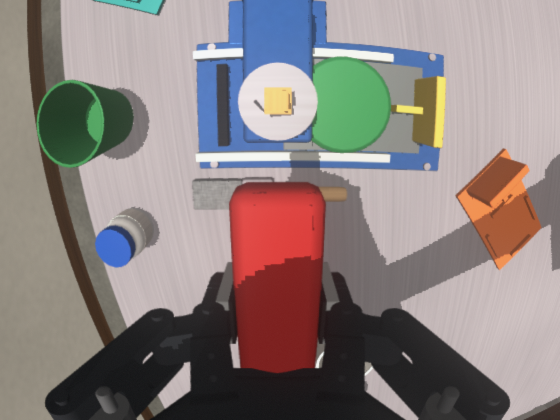

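The handle is gripped again and level; the bar front is at (277,185) and the collar at (278,102). I'll calibrate against the first-grip picture, then feel for the centre using the shaft's reduced tip.

Run:
```python
from m import *
c=cam("wrist");s=robot.get_state(); R=s['ee_rot'];p=s['tcp_pos']; print(p)
bar(cv2.imread("pics/w2.png"),c,p,R)
u=proj("wrist",[648,-2,199],c); print([collar(snap("wrist","w7.png"),cam("wrist"),*u)[:2] for _ in range(2)],robot.get_state()['tcp_pos'])
s=robot.get_state(); R=s['ee_rot'];print("to go", R.T@(np.array([648.2,-0.6,272])-s['tcp_pos']))
```

```text
[657.31261297  83.51610556 272.03036291]
[230 186] [325 372]
194 [ 48.2   0.9 -16.2]
224 [ 41.2   0.7 -32. ]
254 [ 28.6   0.7 -31.3]
284 [ 16.7   0.7 -33.8]
314 [  1.6   0.5 -33.2]
344 [-16.6   0.5 -31.9]
front edge x 55.43437349630934
front edge x 56.44622198574953
[((647.3863525390625, -2.435716152191162), (52.0477294921875, 52.351436614990234)), ((647.3834838867188, -2.4031665325164795), (52.10478591918945, 52.33742904663086))] [657.37863078  83.58323823 272.08721288]
to go [84.68002942  0.41746963  0.43681215]
```

{"method": "step_arm", "body": {"commands": [[0.3,0.004,0,0,0,0],[0.6,0.004,0,0,0,0],[0.85,0.004,0,0,0,0],[0.85,0.004,0.05,0,0,0],[0.85,0.004,0.12,0,0,0],[0.85,0.004,0.2,0,0,0],[0.85,0.004,0.28,0,0,0],[0.85,0.004,0.28,0,0,0],[0.85,0.004,0.28,0,0,0],[0.85,0.004,0.28,0,0,0]]}}

```text
clock: 15.57
tcp_pos: [648.4, 0.2, 244.2]
ee_rot: [[-0.102, -0.995, -0.001], [-0.995, 0.102, -0.004], [0.004, 0.0, -1.0]]
contact_force: [-0.3, 1.4, -0.8]
width: 35.2
grasp_force: 80.0
```

Run:
```python
from h import *
s=robot.get_state(); R=s['ee_rot']; print(s['tcp_pos'],"to go",R.T@(np.array([648.1,-0.9,238])-s['tcp_pos']),s['contact_force'],s['wrist_torque'])
```

```text
[6.48423349e+02 2.16560595e-01 2.44241908e+02] to go [1.11777645 0.20675756 6.24663914] [-0.34048595  1.38304795 -0.79135371] [ 5.04409271e-02  3.23148539e-05 -2.37414973e-02]
```

{"method": "step_arm", "body": {"commands": [[0.006,0,0.03,0,0,0],[0.006,0,0.06,0,0,0],[0.006,0,0.06,0,0,0],[0.006,0,0.06,0,0,0]]}}

```text
clock: 15.9
tcp_pos: [648.8, -0.8, 239.4]
ee_rot: [[-0.102, -0.995, 0.002], [-0.995, 0.102, -0.004], [0.003, -0.002, -1.0]]
contact_force: [-0.4, 1.1, 3.2]
width: 35.0
grasp_force: 80.4
```

{"method": "step_arm", "body": {"commands": [[-0.01,0,0,0,0,0],[-0.02,0,0,0,0,0],[-0.02,0,0,0,0,0],[-0.02,0,0,0,0,0]]}}

```text
clock: 16.23
tcp_pos: [648.7, 0.3, 238.8]
ee_rot: [[-0.103, -0.995, 0.0], [-0.995, 0.103, -0.005], [0.005, -0.001, -1.0]]
contact_force: [0.8, -2.0, 3.5]
width: 35.3
grasp_force: 80.4
```

{"method": "step_arm", "body": {"commands": [[-0.01,0,0,0,0,0],[-0.015,0,0,0,0,0],[-0.015,0,0,0,0,0]]}}

```text
clock: 16.48
tcp_pos: [648.5, 2.2, 238.4]
ee_rot: [[-0.103, -0.995, -0.001], [-0.995, 0.103, -0.004], [0.004, 0.0, -1.0]]
contact_force: [0.1, -2.5, 2.9]
width: 34.7
grasp_force: 80.4
```

{"method": "step_arm", "body": {"commands": [[0,0,-0.06,0,0,0],[0.03,0,-0.06,0,0,0],[0.055,0,-0.06,0,0,0],[0.055,0,-0.06,0,0,0],[0.055,0,-0.06,0,0,0]]}}

```text
clock: 16.9
tcp_pos: [647.6, -2.9, 243.4]
ee_rot: [[-0.103, -0.995, -0.002], [-0.995, 0.103, -0.003], [0.004, 0.002, -1.0]]
contact_force: [0.1, 0.2, -1.3]
width: 34.7
grasp_force: 80.1
```

{"method": "step_arm", "body": {"commands": [[0,0.005,0.03,0,0,0],[0,0.005,0.05,0,0,0],[0,0.005,0.05,0,0,0],[0,0.005,0.05,0,0,0]]}}

```text
clock: 17.23
tcp_pos: [647.3, -3.0, 238.9]
ee_rot: [[-0.103, -0.995, -0.001], [-0.995, 0.103, -0.004], [0.004, 0.001, -1.0]]
contact_force: [0.8, -0.4, -2.1]
width: 35.5
grasp_force: 80.1
```

{"method": "step_arm", "body": {"commands": [[0,0,0.02,0,0,0],[0,0,0.02,0,0,0],[0,0,0.02,0,0,0]]}}

```text
clock: 17.48
tcp_pos: [647.5, -3.1, 237.2]
ee_rot: [[-0.103, -0.995, -0.001], [-0.995, 0.103, -0.004], [0.004, 0.0, -1.0]]
contact_force: [-0.2, 0.1, -1.6]
width: 35.1
grasp_force: 80.1
```

{"method": "step_arm", "body": {"commands": [[0,0,0.015,0,0,0],[0,0,0.03,0,0,0],[0,0,0.03,0,0,0]]}}

```text
clock: 17.73
tcp_pos: [647.8, -3.1, 235.2]
ee_rot: [[-0.103, -0.995, 0.001], [-0.995, 0.103, -0.004], [0.004, -0.001, -1.0]]
contact_force: [-1.1, 0.8, 2.3]
width: 35.0
grasp_force: 80.2
```

Run:
```python
from h import *
s=robot.get_state(); print(s['tcp_pos'],s['contact_force'],s['wrist_torque'])
```

```text
[647.8242348   -3.08984321 235.23056007] [-1.11883213  0.78375409  2.27135894] [ 0.12362783  0.30185251 -0.03065644]
```

{"method": "step_arm", "body": {"commands": [[0,0,-0.02,0,0,0],[-0.01,0,-0.02,0,0,0],[-0.01,0,-0.02,0,0,0],[-0.01,0,-0.02,0,0,0]]}}

```text
clock: 18.07
tcp_pos: [647.7, -1.9, 236.4]
ee_rot: [[-0.103, -0.995, -0.0], [-0.995, 0.103, -0.004], [0.004, -0.0, -1.0]]
contact_force: [0.4, 1.0, -0.1]
width: 35.3
grasp_force: 80.1
```

{"method": "step_arm", "body": {"commands": [[-0.01,0,0,0,0,0],[-0.01,0,0,0,0,0],[-0.01,0,0,0,0,0]]}}

```text
clock: 18.32
tcp_pos: [647.7, -1.5, 236.4]
ee_rot: [[-0.103, -0.995, -0.001], [-0.995, 0.103, -0.005], [0.005, 0.0, -1.0]]
contact_force: [0.8, -2.0, 0.7]
width: 35.1
grasp_force: 80.1
```

{"method": "step_arm", "body": {"commands": [[0.02,0,0,0,0,0],[0.03,0,0,0,0,0],[0.03,0,0,0,0,0],[0.03,0,0,0,0,0]]}}

```text
clock: 18.65
tcp_pos: [647.1, -4.0, 235.7]
ee_rot: [[-0.103, -0.995, -0.002], [-0.995, 0.103, -0.004], [0.004, 0.001, -1.0]]
contact_force: [-0.5, -0.2, -2.3]
width: 34.8
grasp_force: 80.1
```

{"method": "step_arm", "body": {"commands": [[0.01,0,0,0,0,0],[0.01,0,0,0,0,0],[0.01,0,0,0,0,0]]}}

```text
clock: 18.9
tcp_pos: [647.2, -5.0, 236.1]
ee_rot: [[-0.103, -0.995, -0.001], [-0.995, 0.103, -0.004], [0.004, 0.0, -1.0]]
contact_force: [-0.0, 0.5, -1.3]
width: 35.0
grasp_force: 80.1
```

{"method": "step_arm", "body": {"commands": [[0.01,0,0,0,0,0],[0.01,0,0,0,0,0],[0.01,0,0,0,0,0]]}}

```text
clock: 19.15
tcp_pos: [647.2, -6.1, 236.4]
ee_rot: [[-0.103, -0.995, -0.0], [-0.995, 0.103, -0.004], [0.004, -0.0, -1.0]]
contact_force: [0.5, -0.1, -1.6]
width: 35.0
grasp_force: 80.1
```

{"method": "step_arm", "body": {"commands": [[0.01,0,0,0,0,0],[0.01,0,0,0,0,0],[0.01,0,0,0,0,0]]}}

```text
clock: 19.4
tcp_pos: [647.1, -7.1, 236.4]
ee_rot: [[-0.103, -0.995, -0.0], [-0.995, 0.103, -0.004], [0.004, -0.0, -1.0]]
contact_force: [-0.2, 0.1, -1.8]
width: 35.2
grasp_force: 80.1
```

{"method": "step_arm", "body": {"commands": [[0.01,0,0,0,0,0],[0.01,0,0,0,0,0],[0.01,0,0,0,0,0]]}}

```text
clock: 19.65
tcp_pos: [647.0, -8.1, 236.4]
ee_rot: [[-0.103, -0.995, -0.0], [-0.995, 0.103, -0.004], [0.004, -0.0, -1.0]]
contact_force: [-0.4, -0.6, -0.6]
width: 35.0
grasp_force: 80.1
```

{"method": "step_arm", "body": {"commands": [[0.01,0,0,0,0,0],[0.01,0,0,0,0,0],[0.01,0,0,0,0,0]]}}

```text
clock: 19.9
tcp_pos: [647.0, -8.2, 236.4]
ee_rot: [[-0.103, -0.995, 0.0], [-0.995, 0.103, -0.003], [0.003, -0.0, -1.0]]
contact_force: [-0.2, 2.9, -2.2]
width: 34.8
grasp_force: 80.1
```

Contacts at y -1.6 and -8.2 give a span of 6.6 mm, matching the 6.5 expected, so the centre is at y ≈ -4.9. Now the same feel along x.

{"method": "step_arm", "body": {"commands": [[-0.02,0.01,0,0,0,0],[-0.041,0.02,0,0,0,0],[-0.041,0.02,0,0,0,0],[-0.041,0.02,0,0,0,0]]}}

```text
clock: 20.23
tcp_pos: [645.2, -5.0, 236.4]
ee_rot: [[-0.103, -0.995, -0.001], [-0.995, 0.103, -0.004], [0.005, 0.0, -1.0]]
contact_force: [0.7, 0.3, -0.9]
width: 35.1
grasp_force: 80.0
```

{"method": "step_arm", "body": {"commands": [[0,0.01,0,0,0,0],[0,0.01,0,0,0,0],[0,0.01,0,0,0,0]]}}

```text
clock: 20.48
tcp_pos: [644.7, -4.9, 236.5]
ee_rot: [[-0.103, -0.995, 0.0], [-0.995, 0.103, -0.004], [0.004, -0.001, -1.0]]
contact_force: [1.6, -0.7, -2.0]
width: 35.3
grasp_force: 80.0
```

{"method": "step_arm", "body": {"commands": [[0,0.01,0,0,0,0],[0,0.01,0,0,0,0],[0,0.01,0,0,0,0]]}}

```text
clock: 20.73
tcp_pos: [644.6, -4.7, 236.6]
ee_rot: [[-0.103, -0.995, 0.003], [-0.995, 0.103, -0.004], [0.004, -0.003, -1.0]]
contact_force: [3.9, -1.6, -2.9]
width: 35.1
grasp_force: 80.0
```

{"method": "step_arm", "body": {"commands": [[0,-0.03,0,0,0,0],[0,-0.06,0,0,0,0],[0,-0.06,0,0,0,0],[0,-0.06,0,0,0,0]]}}

```text
clock: 21.07
tcp_pos: [649.0, -5.1, 236.1]
ee_rot: [[-0.103, -0.995, -0.002], [-0.995, 0.103, -0.004], [0.004, 0.001, -1.0]]
contact_force: [-0.5, -0.0, -2.5]
width: 35.0
grasp_force: 80.4
```

{"method": "step_arm", "body": {"commands": [[0,-0.01,0,0,0,0],[0,-0.01,0,0,0,0],[0,-0.01,0,0,0,0]]}}

```text
clock: 21.32
tcp_pos: [650.2, -5.2, 236.3]
ee_rot: [[-0.103, -0.995, -0.001], [-0.995, 0.103, -0.004], [0.004, 0.0, -1.0]]
contact_force: [-0.5, 0.3, -1.4]
width: 35.0
grasp_force: 80.4
```

{"method": "step_arm", "body": {"commands": [[0,-0.01,0,0,0,0],[0,-0.01,0,0,0,0],[0,-0.01,0,0,0,0]]}}

```text
clock: 21.57
tcp_pos: [651.2, -5.4, 236.3]
ee_rot: [[-0.103, -0.995, -0.001], [-0.995, 0.103, -0.004], [0.004, 0.0, -1.0]]
contact_force: [-1.2, 0.3, -1.6]
width: 35.1
grasp_force: 80.6
```

{"method": "step_arm", "body": {"commands": [[-0.001,0.032,0,0,0,0],[-0.001,0.032,0,0,0,0],[-0.001,0.032,0.02,0,0,0],[-0.001,0.032,0.04,0,0,0],[-0.001,0.032,0.04,0,0,0]]}}

```text
clock: 21.98
tcp_pos: [647.8, -4.9, 231.7]
ee_rot: [[-0.103, -0.995, -0.001], [-0.995, 0.103, -0.004], [0.004, 0.001, -1.0]]
contact_force: [-0.1, 0.3, -2.1]
width: 34.9
grasp_force: 80.6
```

{"method": "step_arm", "body": {"commands": [[0,0,0.03,0,0,0],[0,0,0.06,0,0,0],[0,0,0.06,0,0,0]]}}

```text
clock: 22.23
tcp_pos: [647.7, -5.0, 225.3]
ee_rot: [[-0.103, -0.995, -0.002], [-0.995, 0.103, -0.004], [0.004, 0.002, -1.0]]
contact_force: [-0.4, 0.0, -2.0]
width: 35.4
grasp_force: 80.6
```

Free with no contact now, so it is properly on the square. Going on down to the seat.

{"method": "step_arm", "body": {"commands": [[0,0,0.03,0,0,0],[0,0,0.06,0,0,0],[0,0,0.09,0,0,0],[0,0,0.09,0,0,0],[0,0,0.09,0,0,0]]}}

```text
clock: 22.65
tcp_pos: [648.0, -5.0, 217.0]
ee_rot: [[-0.103, -0.995, -0.001], [-0.995, 0.103, -0.004], [0.004, 0.001, -1.0]]
contact_force: [0.9, -0.8, -0.8]
width: 35.1
grasp_force: 80.6
```

{"method": "step_arm", "body": {"commands": [[0,0,0.01,0,0,0],[0,0,0.02,0,0,0],[0,0,0.02,0,0,0]]}}

```text
clock: 22.9
tcp_pos: [648.1, -5.0, 215.2]
ee_rot: [[-0.103, -0.995, -0.001], [-0.995, 0.103, -0.004], [0.004, 0.0, -1.0]]
contact_force: [0.2, -0.5, -2.0]
width: 34.9
grasp_force: 80.6
```

{"method": "step_arm", "body": {"commands": [[0,0,0.01,0,0,0],[0,0,0.015,0,0,0],[0,0,0.015,0,0,0]]}}

```text
clock: 23.15
tcp_pos: [648.3, -5.0, 214.6]
ee_rot: [[-0.103, -0.995, 0.0], [-0.995, 0.103, -0.004], [0.004, -0.001, -1.0]]
contact_force: [-1.3, 0.8, 1.6]
width: 34.8
grasp_force: 80.8
```

{"method": "step_arm", "body": {"commands": [[0,0,0,0,0,0],[0,0,0,0,0,0],[0,0,0,0,0,0],[0,0,0,0,0,0],[0,0,0,0,0,0]], "gripper": 0.7}}

```text
clock: 23.57
tcp_pos: [648.2, -5.1, 213.8]
ee_rot: [[-0.103, -0.995, -0.0], [-0.995, 0.103, -0.004], [0.004, -0.0, -1.0]]
contact_force: [-0.3, -0.1, -0.3]
width: 60.2
grasp_force: 0.0
```

{"method": "step_arm", "body": {"commands": [[0,0,-0.3,0,0,0],[0,0,-0.6,0,0,0],[0,0,-1,0,0,0],[0,0,-1,0,0,0]]}}

```text
clock: 23.9
tcp_pos: [651.5, -5.2, 323.5]
ee_rot: [[-0.102, -0.995, 0.016], [-0.995, 0.102, -0.004], [0.003, -0.016, -1.0]]
contact_force: [0.4, -0.3, 2.5]
width: 59.8
grasp_force: 0.0
```

{"method": "step_arm", "body": {"commands": [[0,0.4,0,0,0,0],[0,0.8,0,0,0,0],[0,1,0,0,0,0],[0,1,0,0,0,0]], "gripper": 0}}

```text
clock: 24.23
tcp_pos: [545.4, 5.7, 315.3]
ee_rot: [[-0.102, -0.995, 0.001], [-0.995, 0.102, -0.003], [0.003, -0.001, -1.0]]
contact_force: [-0.7, 0.2, -0.1]
width: 11.5
grasp_force: 0.0
```

{"method": "step_arm", "body": {"commands": [[0,0.4,0,0,0,0],[0,0.8,0,0,0,0],[0,1,0,0,0,0],[0,1,0,0,0,0]]}}

```text
clock: 24.57
tcp_pos: [446.6, 15.8, 314.8]
ee_rot: [[-0.101, -0.995, 0.001], [-0.995, 0.101, -0.003], [0.003, -0.001, -1.0]]
contact_force: [0.1, -0.3, -0.4]
width: 0.0
grasp_force: 0.0
```

Run:
```python
from h import *
s=robot.get_state(); print(s['tcp_pos'],s['contact_force'],s['width'])
sc=snap("scene","s5.png"); im=snap("wrist","w8.png"); o=np.zeros((594,800,3),np.uint8); o[:,:396]=cv2.resize(sc[170:260,260:320],(396,594),interpolation=3); o[:300,400:]=cv2.resize(im,(400,300)); cv2.imwrite("pics/c5.png",o)
```

```text
[446.55926177  15.81752073 314.83159579] [ 0.05658604 -0.25512451 -0.42788027] 0.04093855006327996
```

View pics/c5.png

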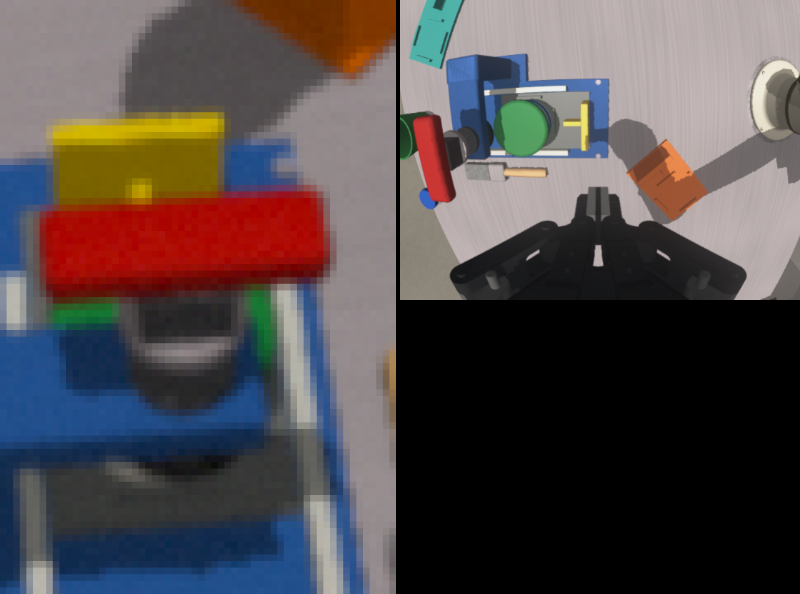

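The handle is level and fully seated, with the hub on the collar and no brass showing. Moving behind the yellow plate with fingers shut to push it.

{"method": "step_arm", "body": {"commands": [[0,0.27,0.3,0,0,0],[0,0.27,0.6,0,0,0],[0,0.27,1,0,0,0],[0,0.27,1,0,0,0]]}}

```text
clock: 25.0
tcp_pos: [418.3, 17.1, 207.2]
ee_rot: [[-0.105, -0.994, -0.015], [-0.994, 0.105, -0.008], [0.009, 0.014, -1.0]]
contact_force: [-1.0, -1.0, -0.5]
width: -0.0
grasp_force: 0.0
```

{"method": "step_arm", "body": {"commands": [[0,0,0.4,0,0,0],[0,0,0.8,0,0,0],[0,0,1,0,0,0],[0,0,1,0,0,0]]}}

```text
clock: 25.33
tcp_pos: [421.4, 17.2, 111.0]
ee_rot: [[-0.104, -0.995, -0.008], [-0.995, 0.104, -0.007], [0.008, 0.007, -1.0]]
contact_force: [-0.2, -0.1, -0.1]
width: 0.1
grasp_force: 0.0
```

{"method": "step_arm", "body": {"commands": [[0,0,0.35,0,0,0],[0,0,0.68,0,0,0],[0,0,0.68,0,0,0],[0,0,0.68,0,0,0],[0,0,0.68,0,0,0]]}}

```text
clock: 25.75
tcp_pos: [425.0, 18.5, 48.1]
ee_rot: [[-0.102, -0.995, 0.004], [-0.995, 0.102, -0.003], [0.002, -0.004, -1.0]]
contact_force: [0.2, -0.2, 0.7]
width: 0.2
grasp_force: 0.0
```

Run:
```python
from h import *
c=cam("wrist");s=robot.get_state(); R=s['ee_rot'];print(s['tcp_pos'],s['contact_force'])
im=snap("top","t6.png"); h=cv2.cvtColor(im,cv2.COLOR_BGR2HSV);m=cv2.inRange(h,(22,120,90),(35,255,255))
for k in cv2.findContours(m,0,2)[0]:
    if cv2.contourArea(k)>10: r=cv2.boundingRect(k); print(r,onz("top",r[0],r[1]+r[3],85),onz("top",r[0]+r[2],r[1]+r[3],85))
u=np.array([.9949,-.1011,0]); v=np.array([.1011,.9949,0]); d=s['tcp_pos']-np.array([648,-3,0]); print("press coords of TCP",d@u,d@v)
```

```text
[424.95379504  18.5264362   48.081638  ] [ 0.22509224 -0.22463563  0.68301775]
press coords of TCP -224.08499200931277 -1.1333199481636882
```

{"method": "step_arm", "body": {"commands": [[0,-0.08,0,0,0,0],[0,-0.16,0,0,0,0],[0,-0.2,0,0,0,0],[0,-0.25,0,0,0,0],[0,-0.3,0,0,0,0],[0,-0.36,0,0,0,0],[0,-0.42,0,0,0,0],[0,-0.48,0,0,0,0],[0,-0.54,0,0,0,0],[0,-0.6,0,0,0,0]]}}

```text
clock: 26.63
tcp_pos: [479.0, 10.3, 46.2]
ee_rot: [[-0.104, -0.995, -0.008], [-0.995, 0.104, -0.006], [0.007, 0.007, -1.0]]
contact_force: [-9.8, 0.6, 11.4]
width: -0.1
grasp_force: 7.6
```

{"method": "step_arm", "body": {"commands": [[0,-0.06,0,0,0,0],[0,-0.11,0,0,0,0],[0,-0.16,0,0,0,0],[0,-0.2,0,0,0,0],[0,-0.24,0,0,0,0],[0,-0.27,0,0,0,0],[0,-0.27,0,0,0,0]]}}

```text
clock: 27.22
tcp_pos: [506.8, 7.8, 46.2]
ee_rot: [[-0.103, -0.995, -0.006], [-0.995, 0.103, -0.006], [0.006, 0.005, -1.0]]
contact_force: [-7.2, -0.5, 9.2]
width: 0.1
grasp_force: 5.7
```

Run:
```python
from h import *
s=robot.get_state(); print(s['tcp_pos'],s['contact_force'])
u=np.array([.9949,-.1011,0]); v=np.array([.1011,.9949,0]); d=s['tcp_pos']-np.array([648,-3,0]); print("press coords of TCP",d@u,d@v)
```

```text
[506.84062061   7.78717332  46.22020288] [-7.15614594 -0.46584877  9.19915978]
press coords of TCP -141.53004977535903 -3.5390545193554814
```

{"method": "step_arm", "body": {"commands": [[0,-0.03,0,0,0,0],[0,-0.06,0,0,0,0],[0,-0.08,0,0,0,0],[0,-0.08,0,0,0,0]]}}

```text
clock: 27.55
tcp_pos: [514.5, 7.0, 46.2]
ee_rot: [[-0.103, -0.995, -0.006], [-0.995, 0.103, -0.005], [0.006, 0.005, -1.0]]
contact_force: [-7.4, 0.1, 9.4]
width: 0.3
grasp_force: 5.9
```

{"method": "step_arm", "body": {"commands": [[0,-0.02,0,0,0,0],[0,-0.03,0,0,0,0],[0,-0.03,0,0,0,0]]}}

```text
clock: 27.8
tcp_pos: [516.0, 6.6, 46.2]
ee_rot: [[-0.104, -0.995, -0.009], [-0.995, 0.104, -0.006], [0.007, 0.008, -1.0]]
contact_force: [-10.6, 1.5, 13.9]
width: 0.1
grasp_force: 8.3
```

{"method": "step_arm", "body": {"commands": [[0,-0.02,0,0,0,0],[0,-0.03,0,0,0,0],[0,-0.03,0,0,0,0]]}}

```text
clock: 28.05
tcp_pos: [516.0, 6.5, 46.1]
ee_rot: [[-0.104, -0.994, -0.015], [-0.995, 0.104, -0.006], [0.008, 0.014, -1.0]]
contact_force: [-18.5, 6.4, 18.7]
width: -0.0
grasp_force: 13.0
```

The carrier met the stop at TCP x 516 (517 predicted) and the force rose. Backing off and lifting.

{"method": "step_arm", "body": {"commands": [[0,0.05,0,0,0,0],[0,0.15,0,0,0,0],[0,0.3,0,0,0,0],[0,0.46,0,0,0,0],[0,0.46,0,0,0,0]]}}

```text
clock: 28.47
tcp_pos: [473.6, 11.5, 45.3]
ee_rot: [[-0.103, -0.995, -0.004], [-0.995, 0.103, -0.004], [0.005, 0.004, -1.0]]
contact_force: [-1.3, 0.2, -0.1]
width: -0.1
grasp_force: 0.0
```

{"method": "step_arm", "body": {"commands": [[0,0,-0.4,0,0,0],[0,0,-0.8,0,0,0],[0,0,-1,0,0,0],[0,0,-1,0,0,0]]}}

```text
clock: 28.8
tcp_pos: [481.0, 13.3, 151.0]
ee_rot: [[-0.102, -0.995, 0.011], [-0.995, 0.102, -0.001], [0.0, -0.011, -1.0]]
contact_force: [0.6, 0.1, -0.5]
width: -0.0
grasp_force: 0.0
```

{"method": "step_arm", "body": {"commands": [[0,0,-0.4,0,0,0],[0,0,-0.8,0,0,0],[0,0,-1,0,0,0],[0,0,-1,0,0,0]]}}

```text
clock: 29.13
tcp_pos: [480.2, 13.3, 250.8]
ee_rot: [[-0.102, -0.995, 0.01], [-0.995, 0.102, -0.002], [0.001, -0.01, -1.0]]
contact_force: [0.4, -0.7, -0.0]
width: 0.2
grasp_force: 0.0
```

{"method": "step_arm", "body": {"commands": [[0,0,-0.4,0,0,0],[0,0,-0.7,0,0,0],[0,0,-0.7,0,0,0],[0,0,-0.7,0,0,0]]}}

```text
clock: 29.47
tcp_pos: [477.8, 13.4, 316.3]
ee_rot: [[-0.103, -0.995, 0.002], [-0.995, 0.103, -0.003], [0.002, -0.002, -1.0]]
contact_force: [-0.2, 0.1, -0.8]
width: -0.0
grasp_force: 0.0
```

Run:
```python
from m import *
c=cam("wrist");s=robot.get_state(); R=s['ee_rot'];print(s['tcp_pos'],s['contact_force'])
u=np.array([.9949,-.1011,0]); v=np.array([.1011,.9949,0]); O=np.array([648,-3,0])
P=lambda w:(((w-O)@u).round(1),((w-O)@v).round(1))
for n in("top","scene","wrist"):
    cc=cam(n); im=snap(n,"p_"+n+".png"); h=cv2.cvtColor(im,cv2.COLOR_BGR2HSV)
    m=cv2.inRange(h,(22,150,120),(35,255,255))
    for k in cv2.findContours(m,0,1)[0]:
        if cv2.contourArea(k)>25:
            r=cv2.minAreaRect(k); print(n,"yel",[P(onz(n,*q,85,cc)) for q in cv2.boxPoints(r)])
    m=cv2.inRange(h,(50,120,50),(80,255,255))
    for k in cv2.findContours(m,0,1)[0]:
        if cv2.contourArea(k)>60:
            r=cv2.boundingRect(k); print(n,"green",r,P(onz(n,r[0]+r[2]/2,r[1]+r[3],93,cc)),P(onz(n,r[0],r[1]+r[3]/2,93,cc)),P(onz(n,r[0]+r[2],r[1]+r[3]/2,93,cc)))
    m=red(im); k=max((k for k in cv2.findContours(m,0,1)[0] if 150<k[:,0,0].mean()<420 or n=="wrist"),key=cv2.contourArea); r=cv2.minAreaRect(k); print(n,"red",cv2.contourArea(k),[P(onz(n,*q,250,cc)) for q in cv2.boxPoints(r)])
```

```text
[477.79974518  13.37341745 316.31690811] [-0.19462492  0.05169355 -0.82902532]
top green (271, 113, 25, 21) (np.float64(183.4), np.float64(1.9)) (np.float64(218.7), np.float64(50.5)) (np.float64(227.4), np.float64(-39.2))
top red 313.0 [(np.float64(-19.8), np.float64(54.1)), (np.float64(16.6), np.float64(54.7)), (np.float64(16.8), np.float64(-52.8)), (np.float64(-19.4), np.float64(-52.9))]
scene green (280, 298, 40, 46) (np.float64(298.9), np.float64(-0.8)) (np.float64(237.7), np.float64(-42.5)) (np.float64(247.8), np.float64(55.3))
scene green (270, 230, 35, 25) (np.float64(56.3), np.float64(-4.0)) (np.float64(12.4), np.float64(-47.6)) (np.float64(22.2), np.float64(48.4))
scene red 530.0 [(np.float64(-11.9), np.float64(-53.6)), (np.float64(-15.0), np.float64(54.0)), (np.float64(28.0), np.float64(51.7)), (np.float64(30.7), np.float64(-53.4))]
wrist green (0, 162, 29, 63) (np.float64(233.0), np.float64(57.5)) (np.float64(252.6), np.float64(6.2)) (np.float64(183.6), np.float64(8.4))
wrist green (141, 144, 33, 61) (np.float64(-27.1), np.float64(28.2)) (np.float64(-9.4), np.float64(-10.6)) (np.float64(-52.3), np.float64(-9.2))
wrist red 4704.5 [(np.float64(15.4), np.float64(-54.9)), (np.float64(-27.8), np.float64(-58.0)), (np.float64(-28.4), np.float64(47.8)), (np.float64(20.9), np.float64(60.6))]
```

{"method": "step_arm", "body": {"commands": [[0,-0.4,0,0,0,0],[0,-0.7,0,0,0,0],[0,-0.86,0,0,0,0],[0,-0.86,0,0,0,0]]}}

```text
clock: 29.95
tcp_pos: [564.6, 3.9, 312.2]
ee_rot: [[-0.104, -0.995, -0.005], [-0.995, 0.104, -0.005], [0.006, 0.005, -1.0]]
contact_force: [0.4, -0.2, -0.8]
width: 0.2
grasp_force: 0.0
```

{"method": "step_arm", "body": {"commands": [[0,-0.4,0,0,0,0],[0,-0.7,0,0,0,0],[0,-0.85,0,0,0,0],[0,-0.85,0.2,0,0,0],[0,-0.85,0.4,0,0,0],[0,-0.85,0.58,0,0,0],[0,-0.85,0.58,0,0,0],[0,-0.85,0.58,0,0,0]]}}

```text
clock: 30.62
tcp_pos: [646.1, -4.9, 256.1]
ee_rot: [[-0.103, -0.995, -0.005], [-0.995, 0.103, -0.005], [0.006, 0.004, -1.0]]
contact_force: [0.5, 0.0, 0.9]
width: 0.1
grasp_force: 0.0
```

{"method": "step_arm", "body": {"commands": [[0,0,0.04,0,0,0],[0,0,0.08,0,0,0],[0,0,0.12,0,0,0],[0,0,0.12,0,0,0]]}}

```text
clock: 30.95
tcp_pos: [647.7, -4.7, 246.7]
ee_rot: [[-0.103, -0.995, 0.002], [-0.995, 0.103, -0.004], [0.003, -0.002, -1.0]]
contact_force: [-0.2, 0.8, 2.7]
width: -0.2
grasp_force: 1.4
```

{"method": "step_arm", "body": {"commands": [[0,0,0.03,0,0,0],[0,0,0.06,0,0,0],[0,0,0.1,0,0,0],[0,0,0.14,0,0,0],[0,0,0.14,0,0,0]]}}

```text
clock: 31.37
tcp_pos: [647.7, -4.7, 232.3]
ee_rot: [[-0.102, -0.995, 0.002], [-0.995, 0.102, -0.004], [0.004, -0.002, -1.0]]
contact_force: [-0.2, 2.2, 4.3]
width: -0.1
grasp_force: 2.7
```

{"method": "step_arm", "body": {"commands": [[0,0,0.03,0,0,0],[0,0,0.06,0,0,0],[0,0,0.09,0,0,0],[0,0,0.09,0,0,0]]}}

```text
clock: 31.7
tcp_pos: [647.7, -4.7, 224.7]
ee_rot: [[-0.102, -0.995, 0.002], [-0.995, 0.102, -0.004], [0.004, -0.003, -1.0]]
contact_force: [-1.8, 1.2, 8.0]
width: -0.2
grasp_force: 3.9
```

{"method": "step_arm", "body": {"commands": [[0,0,0.02,0,0,0],[0,0,0.03,0,0,0],[0,0,0.03,0,0,0]]}}

```text
clock: 31.95
tcp_pos: [647.8, -4.7, 222.7]
ee_rot: [[-0.102, -0.995, 0.003], [-0.995, 0.102, -0.004], [0.004, -0.004, -1.0]]
contact_force: [-2.9, 1.8, 11.6]
width: -0.0
grasp_force: 5.4
```

{"method": "step_arm", "body": {"commands": [[0,0,0.02,0,0,0],[0,0,0.03,0,0,0],[0,0,0.03,0,0,0]]}}

```text
clock: 32.2
tcp_pos: [647.8, -4.7, 220.1]
ee_rot: [[-0.102, -0.995, 0.003], [-0.995, 0.102, -0.004], [0.004, -0.004, -1.0]]
contact_force: [-3.5, 2.4, 11.6]
width: -0.4
grasp_force: 6.0
```

{"method": "step_arm", "body": {"commands": [[0,0,0.01,0,0,0],[0,0,0.02,0,0,0],[0,0,0.02,0,0,0]]}}

```text
clock: 32.45
tcp_pos: [648.0, -4.8, 220.1]
ee_rot: [[-0.101, -0.995, 0.005], [-0.995, 0.101, -0.004], [0.004, -0.005, -1.0]]
contact_force: [-6.0, 2.7, 17.0]
width: -0.3
grasp_force: 8.8
```

{"method": "step_arm", "body": {"commands": [[0,0,0.01,0,0,0],[0,0,0.02,0,0,0],[0,0,0.02,0,0,0]]}}

```text
clock: 32.7
tcp_pos: [648.2, -4.8, 220.0]
ee_rot: [[-0.101, -0.995, 0.007], [-0.995, 0.101, -0.005], [0.004, -0.007, -1.0]]
contact_force: [-7.4, 3.2, 22.8]
width: 0.3
grasp_force: 11.5
```

Hard stop at z 220.0, exactly 30 mm down, with the force climbing. Easing back up slowly.

{"method": "step_arm", "body": {"commands": [[0,0,-0.04,0,0,0],[0,0,-0.08,0,0,0],[0,0,-0.12,0,0,0],[0,0,-0.17,0,0,0],[0,0,-0.22,0,0,0],[0,0,-0.27,0,0,0],[0,0,-0.32,0,0,0],[0,0,-0.37,0,0,0],[0,0,-0.42,0,0,0],[0,0,-0.5,0,0,0]]}}

```text
clock: 33.53
tcp_pos: [646.0, -4.9, 261.5]
ee_rot: [[-0.103, -0.995, -0.005], [-0.995, 0.103, -0.004], [0.005, 0.005, -1.0]]
contact_force: [-0.4, -0.4, -0.5]
width: -0.2
grasp_force: 0.0
```

{"method": "step_arm", "body": {"commands": [[0,0,-0.3,0,0,0],[0,0,-0.6,0,0,0],[0,0,-0.6,0,0,0],[-0.4,0,-0.6,0,0,0],[-0.8,0,-0.6,0,0,0],[-1,0,-0.6,0,0,0],[-1,0,-0.6,0,0,0],[-1,0,-0.6,0,0,0],[-1,0,-0.6,0,0,0],[-1,0,-0.6,0,0,0]]}}

```text
clock: 34.37
tcp_pos: [657.3, 93.9, 322.5]
ee_rot: [[-0.104, -0.995, -0.001], [-0.995, 0.104, -0.004], [0.004, 0.0, -1.0]]
contact_force: [-0.4, -0.1, 0.1]
width: -0.5
grasp_force: 0.0
```

Run:
```python
from m import *
s=robot.get_state(); print(s['clock'],s['tcp_pos'],s['contact_force'])
u=np.array([.9949,-.1011,0]); v=np.array([.1011,.9949,0]); O=np.array([648,-3,0])
P=lambda w:(((w-O)@u).round(1),((w-O)@v).round(1))
for n in("top","scene","wrist"):
    cc=cam(n); im=snap(n,"q_"+n+".png"); h=cv2.cvtColor(im,cv2.COLOR_BGR2HSV)
    m=cv2.inRange(h,(50,120,50),(80,255,255))
    for k in cv2.findContours(m,0,1)[0]:
        if cv2.contourArea(k)>60: print(n,"green",cv2.boundingRect(k))
    for k in cv2.findContours(cv2.inRange(h,(22,150,100),(35,255,255)),0,1)[0]:
        if cv2.contourArea(k)>25: print(n,"yel",[P(onz(n,*q,85,cc)) for q in cv2.boxPoints(cv2.minAreaRect(k))])
    m=red(im); k=max((k for k in cv2.findContours(m,0,1)[0] if 150<k[:,0,0].mean()<420 or n=="wrist"),key=cv2.contourArea); r=cv2.minAreaRect(k); print(n,"red",cv2.contourArea(k),cv2.boundingRect(k),[P(onz(n,*q,250,cc)) for q in cv2.boxPoints(r)])
    a=cv2.imread("pics/p_"+n+".png") if n!="wrist" else None
    if n=="scene": 
        d=cv2.absdiff(a,im).max(2); d[:185]=0; print("scene diff",[cv2.boundingRect(k) for k in cv2.findContours((d>40).astype(np.uint8),0,1)[0] if cv2.contourArea(k)>6])
```

```text
34.3667 [657.30658834  93.89808076 322.53896741] [-0.35206245 -0.11573017  0.07843685]
top green (266, 178, 26, 20)
top green (271, 112, 26, 22)
top red 318.0 (262, 166, 34, 13) [(np.float64(-20.4), np.float64(54.1)), (np.float64(16.6), np.float64(54.7)), (np.float64(16.8), np.float64(-52.8)), (np.float64(-20.0), np.float64(-52.9))]
scene green (280, 298, 40, 46)
scene green (270, 232, 35, 24)
scene red 524.0 (266, 199, 44, 17) [(np.float64(-12.5), np.float64(-53.4)), (np.float64(-12.8), np.float64(54.3)), (np.float64(29.4), np.float64(51.3)), (np.float64(29.3), np.float64(-53.9))]
scene diff [(318, 185, 76, 67), (280, 185, 40, 15)]
wrist green (64, 90, 58, 61)
wrist red 7801.0 (249, 10, 53, 156) [(np.float64(16.7), np.float64(-52.0)), (np.float64(-17.1), np.float64(-51.8)), (np.float64(-17.3), np.float64(53.5)), (np.float64(17.7), np.float64(53.3))]
```

Run:
```python
from h import *
u=np.array([.9949,-.1011,0]);O=np.array([648,-3,0]); print("lid near edge press x (expect -50):",(onz("top",277.5,198,85)-O)@u)
im=cv2.imread("pics/q_top.png");h=cv2.cvtColor(im,cv2.COLOR_BGR2HSV); m=cv2.inRange(h,(20,100,60),(38,255,255)); m[:205]=0;m[250:]=0;m[:,:255]=0;m[:,300:]=0
k=np.argwhere(m); print(k.min(0),k.max(0),"plate near edge (expect -116):",(onz("top",k[:,1].mean(),k[:,0].max()+1,80)-O)@u)
```

```text
lid near edge press x (expect -50): -51.034534344217114
[206 265] [220 287] plate near edge (expect -116): -132.14850653841253
```

```bash
python3 -c "
from h import *
print(robot.finish_job())"
```

```text
the job is handed in; nothing more can be done
None
```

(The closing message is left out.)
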